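Set out the reference picture on its prop leg

TASK

The inspection reference picture is stored upright in the plate rack with its prop leg half open. Swing the leg out by pushing it until it comes up against its stop and hold it pressed there firmly for about half a second, without forcing the thin hinge (never more than 10 N on the leg). Then lift the frame out of the rack and set it down gently inside the yellow tape, leaning back on its leg with the picture facing the robot's side; leave the other things where they are.

Things in the scene. Friction and masses are not known exactly. Their poses are not given: they have to be found in the camera images.
- frame_center (a point): Centre of the reference-picture frame: aluminium edges, 140 mm wide (y), 175 high (z), 14 thick (x), about 0.36 kg with its leg. Picture on its -x face, black back on +x. Starts upright in the rack's rear groove, lower edge 12 mm above the bench, loose by 1 mm all round. Grip it across its thickness at the top edge near y = -22 mm, clear of the leg.
- frame: The same frame with its leg; this point is the middle of its lower edge (87.5 mm below the centre), same axes.
- leg (a joint): Opening angle of the prop leg, rad: 0 flat on the back, pointing to frame -y; 1.57 square out of the back, pointing to frame +x; opens counter-clockwise seen from above. Stiff hinge: the leg stays where left and needs 0.09 Nm (1.7 N, 52 mm from the hinge) to turn. It comes up hard on a stop screw set by hand, at any angle from 1.33 to 1.81: only the push tells.
- hinge_plate: Aluminium hinge leaf on the frame's back, with a short arm (34 mm out from the back, 20 mm to frame +y of the hinge line, 140 mm up) carrying the brass stop screw that the leg's outer face meets. Origin and axes those of the frame's lower-edge middle; it does not tell where the screw is set.
- leg_panel: The prop leg: white plate hinged upright on the back, 5 mm thick (x), reaching 75 mm along its own -y, 26 to 170 mm above the frame's lower edge. Origin on the hinge line, level with that edge, at frame x = +11 mm (4 mm off the back face), y = +18 mm. Push on its inner face (own -x side, towards the frame's back) along its own +x. Over 10 N breaks the hinge.
- leg_hinge (a point): Top end of the leg's hinge line, 170 mm above the frame's lower edge; axes as the leg's.
- leg_foot (a point): Underside of the round black rubber foot (5 mm radius) at the leg's outer lower corner, 70 mm from the hinge line, 18.6 mm above the level of the frame's lower edge. With the leg out and the back lower edge and this foot on the bench, the frame leans back (top towards its +x) by 0.244 rad.
- corner_left (a point): Lower back corner of the frame at its +y end (frame x = +7, y = +70, z = 0 mm).
- corner_right (a point): Lower back corner of the frame at its -y end (frame x = +7, y = -70, z = 0 mm).
- rack: Black plate rack fixed on the bench, 132 mm deep (x), 162 wide (y): base 12 mm thick, side cheeks 82 mm high with vertical grooves that hold the frame and two plates by their side edges. Origin on the bench under the rear groove, where the frame stands; axes as the frame's. The grooves guide the frame's lowest 70 mm: draw it straight up 75 mm to free it.
- tape: Rectangle of flat yellow tape on the bench, inside 150 mm deep (x) by 200 mm wide (y), tape 10 mm wide. Origin at its centre on the bench; its -x is the side where the viewer (the robot) is.
- table: The bench, green mat on top at height 0; its origin (mid-bench, at that height) is of no use.
- plate_a: dark-patterned green glass test plate, 6 x 139 x 105 mm, standing in the rack 50 mm in front (rack -x) of the reference frame; origin under its centre; leave it alone
- plate_b: white ceramic test plate with a copper field, 6 x 139 x 105 mm, standing in the rack 95 mm in front (rack -x) of the reference frame; origin under its centre; leave it alone
- bottle: white squeeze bottle with red cap and blue label, 60 mm across, 160 mm high, loose on the bench; origin under its centre; leave it alone
- blower: red rubber dust blower standing on its bulb, 60 mm across, 100 mm high, loose; origin under its centre; leave it alone
- lens_can: black lens can, 48 mm across, 55 mm high, loose; origin under its centre; leave it alone
- dish: clear round sample dish with a copper disc, 60 mm across, 12 mm high, loose; origin under its centre; leave it alone
- mouse: black computer mouse, 100 x 58 x 31 mm, loose; origin under its centre; leave it alone
- tweezers: steel tweezers lying flat, 145 x 12 x 6 mm, loose; origin under the centre; leave them alone
Things that resemble listed ones, but are neither listed nor needed, are in the scene too. Leave any turquoise look-alike of the frame alone.

How it is judged (in metres and radians):
On the way:
1. the fingers press the leg with more than 3 N and it presses its stop with more than 3 N (value of joint leg above 1.25 rad and contact force between leg_panel and hinge_plate above 3 N and contact force between leg_panel and the fingers above 3 N), for 0.3 s.
At the end, for the whole second after the job is handed in: The frame rests on its lower edge and the leg's foot inside the tape (both lower corners and foot within 6 mm of the bench), leaning back 0.19 to 0.31 rad, leg still out (over 1.25 rad), picture facing the robot's side, all at rest, other things within 20 mm of their start (value of joint leg above 1.25 rad and angle between frame_center's own z axis and vertical between 0.19 and 0.31 rad and height (world z) of each of corner_left, corner_right, leg_foot below 0.006 m and x of corner_left in the frame of tape between -0.075 and 0.075 m and y of corner_left in the frame of tape between -0.1 and 0.1 m and x of corner_right in the frame of tape between -0.075 and 0.075 m and y of corner_right in the frame of tape between -0.1 and 0.1 m and x of leg_foot in the frame of tape between -0.075 and 0.075 m and y of leg_foot in the frame of tape between -0.1 and 0.1 m and y of corner_left in the frame of tape above 0.03 m and x of leg_foot in the frame of tape above 0 m and linear speed of frame below 0.02 m/s and distance of each of plate_a, plate_b, bottle, blower, lens_can, dish, mouse, tweezers from where it was at the start of the episode below 0.02 m); the robot touches nothing.
It fails at once if more than 10 N on the leg (fingers or arm) (contact force between leg_panel and the fingers above 10 N or contact force between leg_panel and the arm above 10 N).
It fails at once if the frame struck the bench with more than 30 N (contact force between frame and table above 30 N).
It fails at once if another thing was moved by more than 20 mm (distance of any of plate_a, plate_b, bottle, blower, lens_can, dish, mouse, tweezers from where it was at the start of the episode above 0.02 m).
It also fails if it takes over 72 s, if anything falls off the work surface, if the arm or the gripper's body presses on something with over 40 N, if the wrist force passes 120 N, or if a joint passes its speed limit or range.

ROBOT

A 6-joint arm with a two-finger parallel gripper is mounted at the origin on the work surface. World frame = base frame: x ahead of the robot, y to its left, z up, the work surface at z = 0. Lengths are in mm, angles in rad, forces in N, time in s.
With the tool pointing down it reaches from about 275 to 750 mm from the base axis. Payload 10.2 kg.
Tool frame: the origin (TCP) lies at the very end of the fingers, on their centre line; the grasp point (between the pads) lies behind it (ctrl.grasp_offset is the z of the grasp point in the tool frame, in mm); z points along the fingers, y is the direction in which the jaws open and shut (so a half turn about z gives the same grasp; the last joint's range is limited). The gripper opens to 85 mm and grips with 20 to 120 N. Pads are 22 mm wide; open, the fingers measure 114 mm over their backs; the gripper's body (76 mm by 85 mm) begins 54 mm behind the grasp point. The pads swing forward as they close: fully open they stand 13 mm farther back than shut.
Start: joints at [-1.542, 0.313, 1.498, -0, 1.331, -0.223], TCP at [130.789, -508.454, 231.294] pointing down, gripper open.
Joint ranges: [-2.94, 2.94], [-0.97, 2.17], [0.19, 2.56], [-1.23, 4.37], [0.02, 3.11], [-2.88, 2.88]. Speed limits (rad/s): [2.39, 2.39, 3.01, 3.14, 3.14, 3.14].

INTERFACE

Orientations are given as a unit quaternion [w, x, y, z].
In Python, from rig import ctrl, capture, job gives the robot as it stands. The module is installed in compiled form; this text tells all that it offers.
- The arm moves only by the tool move_arm, never from a script. Its argument "series" is a list of rows, each a list of 7 numbers: the turn, a rotation vector about the tool's x, y, z in rad, then the shift along the tool's x, y, z in cm, then the opening, from 0 (shut) to 1 (fully open). A call has 1 to 5 rows; each row is the pose to reach, as a shift and turn from the pose measured when the call began, along the tool's axes at that moment; what a row does not reach only later rows make up. A row lasts 1/12 s, in which the tool goes at most 41.7 mm and 7.16 degrees, less where a joint would pass 70% of its speed; a pose out of reach is approached as far as the arm can. A call with a gripper value outside its range is refused whole. The fingers move at their own pace and stop on an object; "grip_force" is the grip in N (left out, the last holds). Time passes only in rows, so rows that repeat a pose let the fingers close. It gives the time, the measured TCP pose, the force and the opening at its end, in the units of the state.
- ctrl.sense(): the state, without advancing time (a new reading comes with each control period).
- capture(name): name is "scene" or "side" or "wrist"; returns a dict with "frame" (400x640x3 uint8, red, green, blue), "mtx" (3x3 intrinsics, pixels), "R" (3x3) and "t" (3): a world point X has camera coordinates R X + t. Camera axes: x right, y down, z forward; pixel columns grow to the right and rows downward; lengths in mm; the calibration is good to about 2 mm. A picture is of the moment at which its call begins. There is no depth.
- job.finish_job(): hands the job in, once; it reports no verdict.
The state is a dict: "time_s": time; "joints": joint angles; "dq": joint speeds; "tau": joint torques, N m; "eef_pos": TCP position; "ee_rot": TCP orientation; "force": force on the tool from outside, world axes, zero at the start; "wrist_torque": the same for the moment, N m; "grip_width": opening from 0.0 (shut) to 1.0 (fully open).
Only numpy, scipy, OpenCV 4.12 (cv2) and the standard library are available. Lean on these libraries where they do the work, as an engineer would, in place of code of your own. Each camera call takes 0.05 s, during which the arm holds its last target.

## Working session

There is one attempt and no reset: what is moved stays moved. The work goes in short steps, Python scripts to look and compute and a tool call to move; the robot and the scene stay as the last step left them, time stands still between calls to the robot, and variables do not carry over. Pictures are saved under pics/ and viewed, and the job is handed in when it is done.

Besides the shell and the picture viewer there is one more tool, called by a JSON object that holds its "fn" and its "kwargs", one argument or row to a line. move_arm: Moves the arm, as the interface text tells. Its arguments: {"type":"object","properties":{"series":{"type":"array","items":{"type":"array","items":{"type":"number"}}},"grip_force":{"type":"number"}},"required":["series"]}

```bash
mkdir -p pics; ls
python3 - <<'E'
from rig import ctrl,capture,job
import cv2
print(ctrl.sense(), ctrl.grasp_offset)
for n in ["scene","side","wrist"]:
    c=capture(n); cv2.imwrite(f"pics/{n}0.png",c["frame"][:,:,::-1]); print(n,c["mtx"].tolist(),c["R"].tolist(),c["t"].tolist())
E
```

```text
pics
{'time_s': 0.0, 'joints': array([-1.54241551e+00,  3.13408817e-01,  1.49845757e+00, -1.82548795e-05,
        1.33100736e+00, -2.23405279e-01]), 'dq': array([0.00220582, 0.00087341, 0.00147818, 0.00038591, 0.00036237,
       0.00069838]), 'tau': array([ 5.63073227e-04, -4.12268829e+01, -2.59742171e+01, -1.26349278e-04,
        4.15743707e-03, -2.75885490e-06]), 'eef_pos': array([ 130.76863626, -508.175614  ,  230.74844065]), 'ee_rot': array([-6.38367960e-04,  9.92085455e-01,  1.25562893e-01,  5.35395278e-05]), 'force': array([ 0.26846507, -0.43537291,  0.89789378]), 'wrist_torque': array([-0.04378299, -0.03552815,  0.03373513]), 'grip_width': 0.9997759920521774} -18.700000000000003
scene [[368.0393510165891, 0.0, 321.28031933721496], [0.0, 368.0393510165891, 207.31003447916655], [0.0, 0.0, 1.0]] [[-0.8393729927175099, 0.5434797341185521, -0.009097125858148992], [0.44494104604294954, 0.6773798624721735, -0.5858190740009963], [-0.3122185847169529, -0.49576839403052597, -0.8103908037716963]] [422.1717156481686, -154.8794895996753, 1380.5622068697935]
side [[443.4203445665631, 0.0, 316.98552662962663], [0.0, 443.4203445665631, 195.7744466370063], [0.0, 0.0, 1.0]] [[0.9399060890011123, -0.3412571149030799, 0.010960172747700935], [-0.2560967704650275, -0.7258568575021948, -0.6383935044895285], [0.22581184206329025, 0.5972230772040417, -0.769632125134417]] [-496.21268927117796, 224.41452728531473, 1308.767737862485]
wrist [[307.58492251290306, 0.0, 315.96880090834117], [0.0, 307.58492251290306, 199.4948674905402], [0.0, 0.0, 1.0]] [[0.24905352091439717, -0.9684894214147178, -0.0007644134544743601], [-0.9297927016535422, -0.23932313266084318, 0.2796604550615081], [-0.27103113413766927, -0.06893967494257504, -0.9600986644855117]] [-525.115923994765, -36.52304494056538, 380.428535876474]
```

View pics/scene0.png

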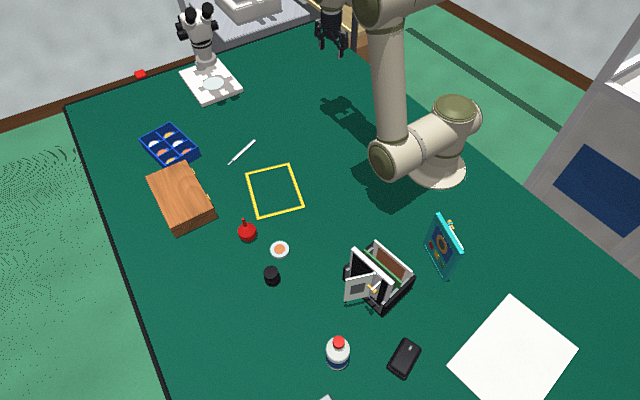

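View pics/side0.png

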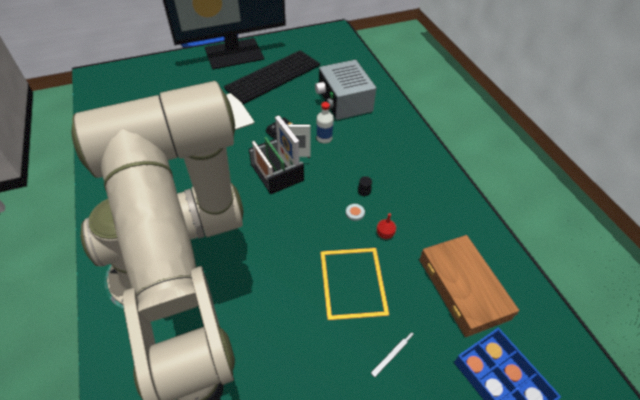

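View pics/wrist0.png

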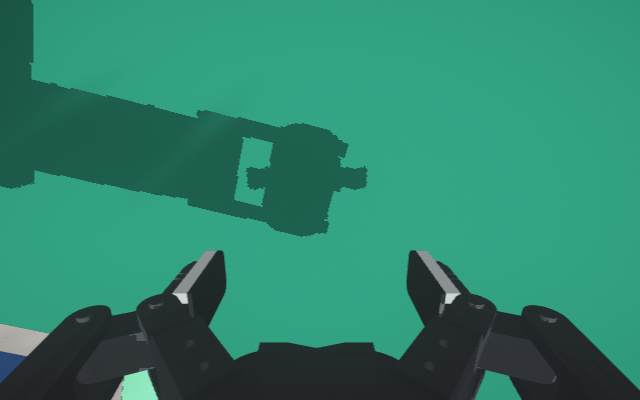

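```bash
cat > h.py <<'E'
import numpy as np, cv2
from rig import ctrl,capture,job
from scipy.spatial.transform import Rotation as Rn
def cam(n,save=None):
    c=capture(n)
    if save: cv2.imwrite(f"pics/{save}.png",c["frame"][:,:,::-1])
    return {k:np.asarray(c[k]) for k in("frame","mtx","R","t")}
def ray(c,uv):
    o=-c["R"].T@c["t"]; d=c["R"].T@np.linalg.inv(c["mtx"])@np.array([uv[0],uv[1],1.]); return o,d/np.linalg.norm(d)
def onz(c,uv,z=0):
    o,d=ray(c,uv); return o+d*(z-o[2])/d[2]
def tri(obs):
    A=np.zeros((3,3));b=np.zeros(3)
    for c,uv in obs:
        o,d=ray(c,uv);P=np.eye(3)-np.outer(d,d);A+=P;b+=P@o
    X=np.linalg.solve(A,b)
    return X,[np.linalg.norm((np.eye(3)-np.outer(ray(c,u)[1],ray(c,u)[1]))@(X-ray(c,u)[0])) for c,u in obs]
def proj(c,X):
    p=c["mtx"]@(c["R"]@np.asarray(X,float)+c["t"]); return p[:2]/p[2]
def crop(c,x0,y0,x1,y1,s,name):
    f=c["frame"][y0:y1,x0:x1,::-1]; cv2.imwrite(f"pics/{name}.png",cv2.resize(f,None,fx=s,fy=s,interpolation=cv2.INTER_CUBIC))
def toolR(s):
    q=s["ee_rot"]; return Rn.from_quat([q[1],q[2],q[3],q[0]])
def delta(X,z_axis=None,Rt=None):
    "shift cm + rotvec in tool axes to reach TCP X mm with orientation Rt"
    s=ctrl.sense();R0=toolR(s);d=R0.inv().apply(np.asarray(X)-s["eef_pos"])/10
    r=(R0.inv()*Rt).as_rotvec() if Rt is not None else np.zeros(3)
    return np.round(r,4),np.round(d,3)
E
python3 - <<'E'
from h import *
a=cam("scene");b=cam("side")
crop(a,320,190,480,310,5,"c_scene");crop(b,230,100,350,200,6,"c_side")
for n,c in(("scene",a),("side",b)):
    hsv=cv2.cvtColor(c["frame"],cv2.COLOR_RGB2HSV)
    m=cv2.inRange(hsv,(20,120,120),(35,255,255))
    cs,_=cv2.findContours(m,cv2.RETR_EXTERNAL,cv2.CHAIN_APPROX_NONE)
    k=max(cs,key=cv2.contourArea);k=cv2.convexHull(k);ap=cv2.approxPolyDP(k,6,True)[:,0]
    P=np.array([onz(c,p)[:2] for p in ap]);print(n,ap.tolist(),P.round(0).tolist(),P.mean(0),[np.linalg.norm(P[i]-P[i-1]).round() for i in range(len(P))])
E
```

```text
scene [[289, 163], [304, 207], [257, 219], [245, 173]] [[446.0, -313.0], [506.0, -105.0], [665.0, -150.0], [608.0, -359.0]] [ 556.53067112 -231.82602362] [np.float64(168.0), np.float64(216.0), np.float64(165.0), np.float64(217.0)]
side [[375, 248], [388, 314], [328, 319], [321, 251]] [[665.0, -148.0], [608.0, -358.0], [446.0, -316.0], [504.0, -102.0]] [ 555.64124297 -230.89481612] [np.float64(167.0), np.float64(218.0), np.float64(168.0), np.float64(221.0)]
```

View pics/c_scene.png

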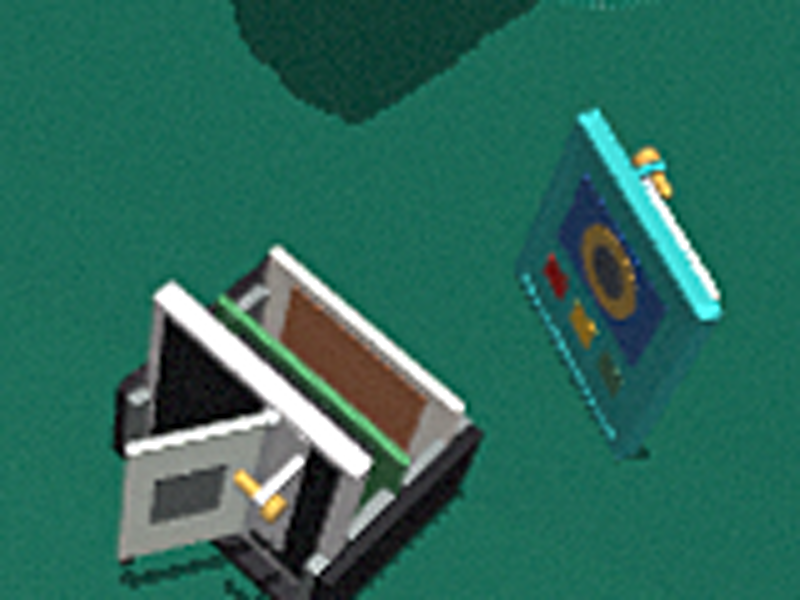

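View pics/c_side.png

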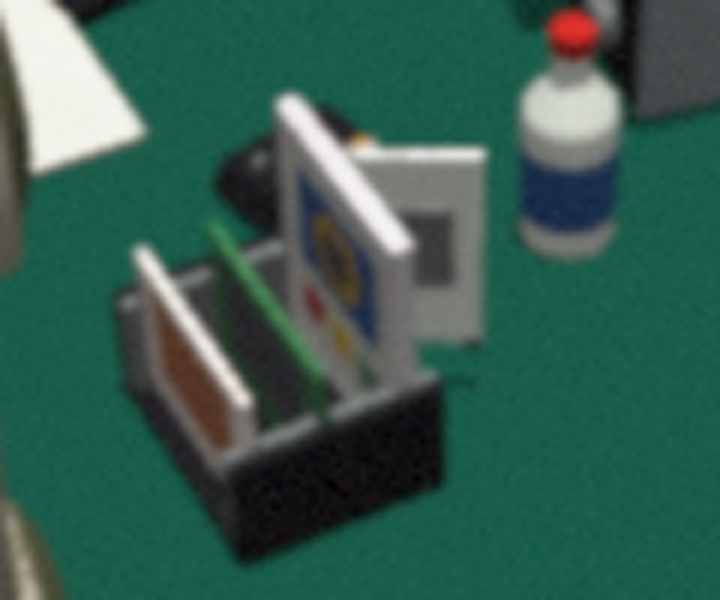

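Run:
```python
from h import *
a=cam("scene");b=cam("side")
pa=lambda x,y:(320+(x+.5)/5-.5,190+(y+.5)/5-.5)
pb=lambda x,y:(230+(x+.5)/6-.5,100+(y+.5)/6-.5)
for n,p,q in [("R(-y) back top",(155,290),(410,243)),("L(+y) front",(372,470),(285,97)),("leg outer top",(128,448),(487,152))]:
    X,e=tri([(a,pa(*p)),(b,pb(*q))]);print(n,X.round(1),np.round(e,1))
print("hingescrew z=152",onz(a,pa(262,490),152),"leg hinge top",onz(a,pa(275,415),182),"leg out",onz(a,pa(128,448),182))
for p in[(160,290),(365,470)]:print(onz(a,pa(*p),187))
for p in[(285,100),(405,245)]:print(onz(b,pb(*p),187))
print(-a["R"].T@a["t"],-b["R"].T@b["t"])
```

```text
R(-y) back top [534.6 196.2 189.1] [1.7 1.7]
L(+y) front [505.3 335.1 186.3] [0.5 0.5]
leg outer top [597.7 258.7 182.6] [0.2 0.2]
hingescrew z=152 [544.44968082 304.12120223 152.        ] leg hinge top [524.89431113 284.35500265 182.        ] leg out [597.28371539 258.55065419 182.        ]
[533.19134753 196.14222377 187.        ]
[508.01289912 333.62209868 187.        ]
[504.73138082 331.51209894 187.        ]
[530.9088744  198.77273676 187.        ]
[ 854.30895686  559.90958375 1031.90410653] [ 228.32991005 -788.06958292 1155.97304872]
```

Run:
```python
from h import *
w=cam("wrist");s=ctrl.sense();R=toolR(s)
print("cam in tool",R.inv().apply(-w["R"].T@w["t"]-s["eef_pos"]),"axes in tool",(w["R"]@R.as_matrix()).round(3))
psi=0.196+np.pi/2
Rt=Rn.from_matrix(np.array([[np.cos(psi),np.sin(psi),0],[np.sin(psi),-np.cos(psi),0],[0,0,-1]]).T)
print(delta([520,265,400],Rt=Rt),delta([330,-120,400]))
```

```text
cam in tool [  71.2608728    0.4740553 -144.214764 ] axes in tool [[-0.    1.   -0.  ]
 [-0.96 -0.   -0.28]
 [-0.28  0.    0.96]]
(array([-2.000e-04, -2.000e-04, -1.515e+00]), array([ 56.963, -65.208, -16.863])) (array([0., 0., 0.]), array([ 28.97 , -32.656, -16.872]))
```

{"fn": "move_arm", "kwargs": {
  "series": [
    [0,0,0,3,-3,-3,1],
    [0,0,-0.12,6,-6.5,-6,1],
    [0,0,-0.24,9,-10,-9,1],
    [0,0,-0.36,12,-13,-10,1],
    [0,0,-0.48,14.5,-16,-11,1]
  ],
  "grip_force": 40
}}

```text
time_s: 0.82
eef_pos: [216.3, -346.5, 331.3]
ee_rot: [0.001, 0.933, 0.36, 0.0]
force: [1.0, 0.0, 0.5]
grip_width: 1.0
```

```bash
cat > d.py <<'E'
from h import *
import sys
x,y,z,yaw=map(float,sys.argv[1:5])
psi=yaw+np.pi/2
Rt=Rn.from_matrix(np.array([[np.cos(psi),np.sin(psi),0],[np.sin(psi),-np.cos(psi),0],[0,0,-1]]).T)
s=ctrl.sense();print(s["time_s"],s["eef_pos"].round(1),s["joints"].round(2),s["force"].round(2),s["grip_width"]);print(delta([x,y,z],Rt=Rt))
E
python3 d.py 514 297 400 .196
```

```text
0.8167 [ 216.3 -346.5  331.3] [-1.3  -0.01  1.62  0.    1.53 -0.47] [0.97 0.04 0.47] 1.000191659714044
(array([ 1.0000e-03,  1.2000e-03, -1.0299e+00]), array([ 65.287, -27.636,  -6.944]))
```

{"fn": "move_arm", "kwargs": {
  "series": [
    [0,0,-0.08,3.7,-1.6,-1.5,1],
    [0,0,-0.16,7.4,-3.2,-3,1],
    [0,0,-0.24,11.1,-4.8,-4.5,1],
    [0,0,-0.32,14.8,-6.4,-6,1],
    [0,0,-0.4,18.5,-8,-7,1]
  ]
}}

```text
time_s: 1.23
eef_pos: [296.8, -167.2, 400.6]
ee_rot: [0.002, 0.842, 0.54, -0.0]
force: [0.6, -1.2, -0.6]
grip_width: 0.998
```

```bash
python3 d.py 514 297 400 .196
```

```text
1.2333 [ 296.8 -167.2  400.6] [-0.86 -0.18  1.6  -0.    1.72 -0.43] [ 0.6  -1.21 -0.58] 0.9983897670075367
(array([ 0.0021,  0.0026, -0.6268]), array([ 5.1253e+01,  3.4900e-01, -3.2000e-02]))
```

{"fn": "move_arm", "kwargs": {
  "series": [
    [0,0,-0.1,4,0,0,1],
    [0,0,-0.2,8,0,0,1],
    [0,0,-0.3,12,0,0,1],
    [0,0,-0.4,16,0,0,1],
    [0,0,-0.5,20,0,0,1]
  ]
}}

```text
time_s: 1.65
eef_pos: [380.5, 16.7, 400.5]
ee_rot: [0.002, 0.68, 0.733, -0.0]
force: [0.1, -1.6, 0.7]
grip_width: 0.996
```

```bash
python3 d.py 514 297 400 .196
```

```text
1.65 [380.5  16.7 400.5] [-0.26 -0.08  1.51 -0.    1.71 -0.34] [ 0.06 -1.62  0.74] 0.9962011765963732
(array([ 0.0023,  0.0035, -0.1216]), array([26.96 , 15.395,  0.   ]))
```

{"fn": "move_arm", "kwargs": {
  "series": [
    [0,0,-0.04,3.6,2,0,1],
    [0,0,-0.08,7.2,4,0,1],
    [0,0,-0.12,10.8,6,0,1],
    [0,0,-0.12,14.4,8,0,1],
    [0,0,-0.12,18,10,0,1]
  ]
}}

```text
time_s: 2.07
eef_pos: [467.1, 206.0, 400.1]
ee_rot: [0.002, 0.635, 0.773, -0.0]
force: [0.7, -1.4, 1.2]
grip_width: 1.003
```

```bash
python3 d.py 514 297 400 .196
```

```text
2.0667 [467.1 206.  400.1] [ 0.19  0.23  1.18 -0.    1.73 -0.01] [ 0.72 -1.44  1.17] 1.0030016408896458
(array([ 0.0024,  0.0037, -0.0009]), array([ 8.014,  6.365, -0.   ]))
```

{"fn": "move_arm", "kwargs": {
  "series": [
    [0,0,0,3,2.2,0,1],
    [0,0,0,6,4.4,0,1],
    [0,0,0,8,6.4,0,0.6],
    [0,0,0,8,6.4,0,0],
    [0,0,0,8,6.4,0,0]
  ]
}}

```text
time_s: 2.48
eef_pos: [514.6, 297.7, 398.7]
ee_rot: [0.002, 0.634, 0.773, -0.001]
force: [0.7, -0.4, 0.1]
grip_width: 0.605
```

```bash
python3 d.py 514 297 400 .196
python3 - <<'E'
from h import *
import pickle
w=cam("wrist","wrist1");pickle.dump(w,open("w1.pkl","wb"))
E
```

```text
2.4833 [514.6 297.7 398.7] [ 0.33  0.44  0.89 -0.    1.81  0.13] [ 0.68 -0.4   0.06] 0.6052924939301034
(array([0.0004, 0.0041, 0.0006]), array([-0.056, -0.076, -0.133]))
```

View pics/wrist1.png

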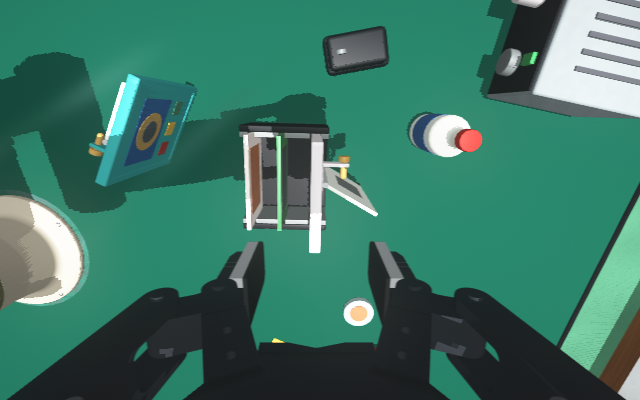

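Run:
```python
from h import *
import pickle
w=pickle.load(open("w1.pkl","rb"))
crop(w,230,110,390,270,5,"c_w1")
psi=.196
X0=np.array([520,265,0]);f=lambda x,y,z:X0+np.array([x*np.cos(psi)-y*np.sin(psi),x*np.sin(psi)+y*np.cos(psi),z])
for p in [(-7,70,187),(7,70,187),(-7,-70,187),(7,-70,187),(11,18,182)]: print(p,proj(w,f(*p)))
```

```text
(-7, 70, 187) [308.66296105 139.77307385]
(7, 70, 187) [320.94106919 139.77887603]
(-7, -70, 187) [309.35451659 251.60065507]
(7, -70, 187) [320.38303884 251.60511704]
(11, 18, 182) [323.98063174 183.17421581]
```

View pics/c_w1.png

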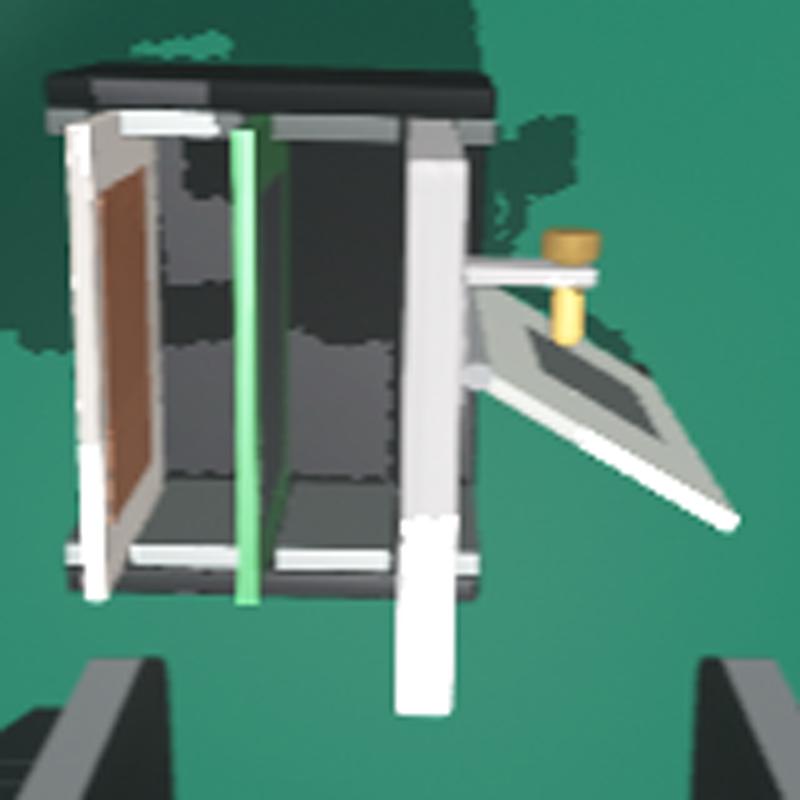

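Run:
```python
from h import *
import pickle
w=pickle.load(open("w1.pkl","rb"))
q=lambda x,y:(230+(x+.5)/5-.5,110+(y+.5)/5-.5)
P=[onz(w,q(*p),187)[:2] for p in[(408,160),(468,160),(395,714),(452,715)]]
L=(P[0]+P[1])/2;Rr=(P[2]+P[3])/2;d=L-Rr
print(np.round(P,1),"c",(L+Rr)/2,np.linalg.norm(d),"yaw",np.arctan2(-d[0],d[1]),np.linalg.norm(P[0]-P[1]))
print("leg hinge,outer",onz(w,q(478,378),182),onz(w,q(730,525),182))
```

```text
[[502.7 330.8]
 [516.2 333.5]
 [526.  193.7]
 [540.3 196.2]] c [521.31000569 263.575268  ] 139.24156702961707 yaw 0.1711470227391577 13.705658737681357
leg hinge,outer [529.23429925 282.6277755  182.        ] [598.20605557 258.09144727 182.        ]
```

```bash
python3 d.py 578.5 231.5 300 .475;  python3 d.py 578.5 231.5 150 .475
```

```text
2.5333 [514.3 296.8 399.6] [ 0.33  0.44  0.89 -0.    1.81  0.13] [ 0.45 -0.35 -0.34] 0.5149094379610757
(array([ 0.0012,  0.0042, -0.2795]), array([-7.615,  5.011, 10.004]))
2.5333 [514.3 296.8 399.6] [ 0.33  0.44  0.89 -0.    1.81  0.13] [ 0.45 -0.35 -0.34] 0.5149094379610757
(array([ 0.0012,  0.0042, -0.2795]), array([-7.555,  4.985, 25.003]))
```

{"fn": "move_arm", "kwargs": {
  "series": [
    [0,0,-0.07,-2,1.3,2.5,0],
    [0,0,-0.14,-4,2.6,5,0],
    [0,0,-0.21,-6,3.9,7.5,0],
    [0,0,-0.28,-7.6,5,10,0],
    [0,0,-0.28,-7.6,5,10,0]
  ]
}}

```text
time_s: 2.95
eef_pos: [578.6, 227.5, 295.3]
ee_rot: [-0.001, 0.521, 0.853, -0.004]
force: [0.5, -0.3, -1.6]
grip_width: -0.003
```

```bash
python3 d.py 578.5 231.5 150 .475
python3 - <<'E'
from h import *
import pickle
w=cam("wrist","wrist2");pickle.dump(w,open("w2.pkl","wb"))
E
```

```text
2.95 [578.6 227.5 295.3] [ 0.19  0.51  1.05 -0.    1.59 -0.29] [ 0.5  -0.29 -1.64] -0.00310227858589993
(array([-0.0069,  0.0031, -0.001 ]), array([ 0.405,  0.275, 14.525]))
```

View pics/wrist2.png

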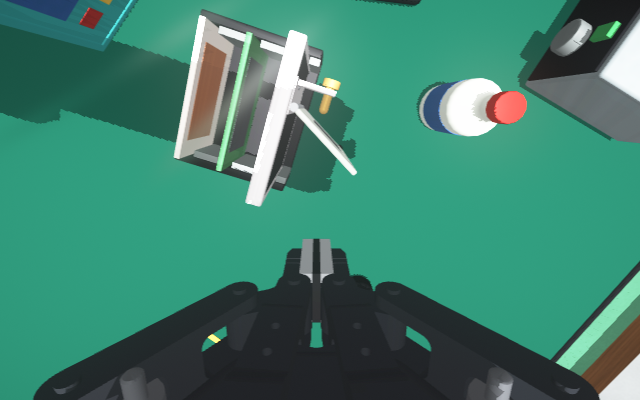

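Run:
```python
from h import *
import pickle
w=pickle.load(open("w2.pkl","rb"))
crop(w,220,20,380,220,4,"c_w2")
```

```text
(no output)
```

View pics/c_w2.png

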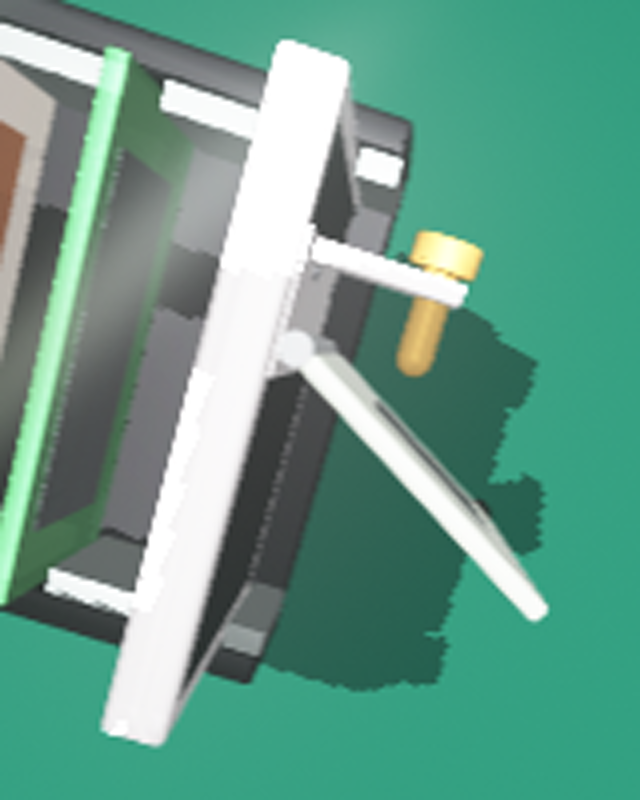

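Run:
```python
from h import *
import pickle
w1=pickle.load(open("w1.pkl","rb"));w2=pickle.load(open("w2.pkl","rb"))
q=lambda x,y:(230+(x+.5)/5-.5,110+(y+.5)/5-.5)
g=lambda x,y:(220+(x+.5)/4-.5,20+(y+.5)/4-.5)
T={}
for n,a,b in[("Lf",(408,160),(281,40)),("Lb",(468,160),(351,60)),("Rf",(395,713),(102,728)),("Rb",(452,715),(160,746)),("hinge",(478,378),(298,345)),("outer",(730,525),(540,615)),("screwtip",(567,343),(414,372))]:
    X,e=tri([(w1,q(*a)),(w2,g(*b))]);T[n]=X;print(n,X.round(1),np.round(e,1),onz(w2,g(*b),187 if n[0] in"LR" else 182 if n!="screwtip" else 152).round(1))
P=[onz(w2,g(*p),187)[:2] for p in[(281,40),(351,60),(102,728),(160,746)]]
d=(P[0]+P[1]-P[2]-P[3])/2;print(sum(P)/4,np.linalg.norm(d),np.arctan2(-d[0],d[1]))
d=(T["Lf"]+T["Lb"]-T["Rf"]-T["Rb"])/2;print((T["Lf"]+T["Lb"]+T["Rf"]+T["Rb"])/4,np.linalg.norm(d),np.arctan2(-d[0],d[1]))
```

```text
Lf [502.9 331.  187.7] [0.2 0.2] [502.9 331.2 187. ]
Lb [516.1 333.8 189.2] [0.1 0.1] [515.9 334.1 187. ]
Rf [526.1 194.2 187. ] [0.3 0.3] [526.3 194.5 187. ]
Rb [539.4 199.3 193.8] [0.2 0.2] [539.  196.5 187. ]
hinge [529.1 284.2 187.9] [0.4 0.4] [528.9 284.3 182. ]
outer [598.3 258.4 182.7] [0.3 0.3] [598.8 258.4 182. ]
screwtip [552.2 290.  155.2] [0.3 0.3] [552.5 290.2 152. ]
[521.05155001 264.1119218 ] 139.1306739445015 0.1678972507276083
[521.14308908 264.58066453 189.40677684] 137.61321064334322 0.16987677476128807
```

```bash
python3 d.py 581.4 231.9 150 .47
```

```text
3.0 [578.1 229.2 298.3] [ 0.19  0.51  1.04 -0.    1.59 -0.28] [0.3  0.09 2.32] -0.002345855736148646
(array([-0.0035,  0.0033,  0.0018]), array([ 0.139,  0.47 , 14.832]))
```

{"fn": "move_arm", "kwargs": {
  "series": [
    [-0.003,0.003,0,0.1,0.5,3.5,0],
    [-0.003,0.003,0,0.1,0.5,7,0],
    [-0.003,0.003,0,0.1,0.5,10.5,0],
    [-0.003,0.003,0,0.1,0.5,14.8,0],
    [-0.003,0.003,0,0.1,0.5,14.8,0]
  ]
}}

```text
time_s: 3.42
eef_pos: [578.6, 231.2, 145.3]
ee_rot: [-0.004, 0.523, 0.852, -0.004]
force: [-1.3, -0.0, -1.0]
grip_width: 0.005
```

```bash
python3 d.py 581.4 231.9 150 .47;python3 - <<'E'
from h import *
s=ctrl.sense();print(toolR(s).inv().apply([-.169,.986,0]))
cam("wrist","wrist3")
crop(cam("scene"),320,190,440,310,5,"s3")
print(ctrl.sense())
E
```

```text
3.4167 [578.6 231.2 145.3] [ 0.19  0.6   1.29 -0.    1.26 -0.28] [-1.32 -0.02 -0.95] 0.004572131647341798
(array([-0.0097, -0.0024,  0.0004]), array([-0.063,  0.273, -0.477]))
[ 9.55491722e-01  2.96297505e-01 -5.98052256e-04]
{'time_s': 3.5167, 'joints': array([ 1.92653020e-01,  5.99511063e-01,  1.27464836e+00, -3.75306866e-04,
        1.26673543e+00, -2.78356505e-01]), 'dq': array([-0.00025997, -0.03995365, -0.06389062,  0.00069799,  0.00738273,
       -0.00413779]), 'tau': array([-7.37347151e-02, -4.88204920e+01, -2.22522211e+01, -3.01137792e-03,
       -1.60586745e-01,  1.37206717e-02]), 'eef_pos': array([581.88410607, 231.90851878, 152.39611387]), 'ee_rot': array([3.78127094e-04, 5.22548459e-01, 8.52609497e-01, 1.03986093e-04]), 'force': array([0.27552159, 0.47249127, 1.19756848]), 'wrist_torque': array([-0.00038145,  0.00644857, -0.02685294]), 'grip_width': -0.0008872454591773266}
```

View pics/wrist3.png

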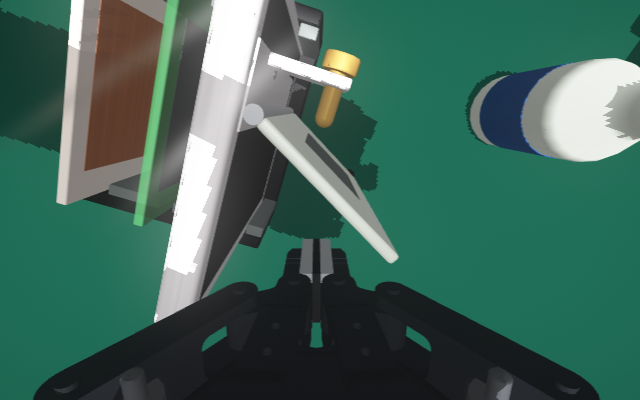

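View pics/s3.png

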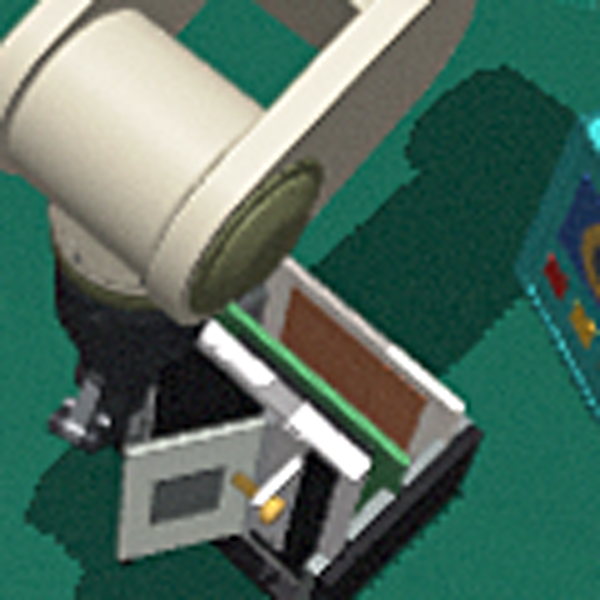

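{"fn": "move_arm", "kwargs": {
  "series": [
    [0,0,0,0.2,0.06,0,0],
    [0,0,0,0.4,0.12,0,0],
    [0,0,0,0.6,0.18,0,0],
    [0,0,0,0.8,0.24,0,0],
    [0,0,0,1.0,0.3,0,0]
  ]
}}

```text
time_s: 3.93
eef_pos: [580.2, 242.5, 153.3]
ee_rot: [0.001, 0.523, 0.853, 0.001]
force: [-0.2, 0.3, -0.4]
grip_width: 0.001
```

```bash
cat > st.py <<'E'
from h import *
s=ctrl.sense();d=s["eef_pos"]-np.array([521.1,264.2,12])
f=s["force"];ex=np.array([.9856,.1692,0]);ey=np.array([-.1692,.9856,0])
print(round(s["time_s"],2),"frame xyz",(d@ex).round(1),(d@ey).round(1),d[2].round(1),"F x y z",(f@ex).round(2),(f@ey).round(2),f[2].round(2),"tq",s["wrist_torque"].round(3))
E
python3 st.py
```

```text
3.93 frame xyz 54.6 -31.3 141.3 F x y z -0.14 0.33 -0.42 tq [-0.038  0.023  0.048]
```

{"fn": "move_arm", "kwargs": {
  "series": [
    [0,0,0,0.2,0.06,0.1,0],
    [0,0,0,0.4,0.12,0.2,0],
    [0,0,0,0.6,0.18,0.3,0],
    [0,0,0,0.8,0.24,0.3,0],
    [0,0,0,1.0,0.3,0.3,0]
  ]
}}

```text
time_s: 4.35
eef_pos: [578.4, 252.8, 150.2]
ee_rot: [0.001, 0.523, 0.853, 0.0]
force: [1.0, -2.6, 0.9]
grip_width: -0.002
```

```bash
python3 st.py
```

```text
4.35 frame xyz 54.5 -20.9 138.2 F x y z 0.59 -2.7 0.86 tq [-0.187 -0.09  -0.014]
```

{"fn": "move_arm", "kwargs": {
  "series": [
    [0,0,0,0.14,0.04,0,0],
    [0,0,0,0.28,0.08,0,0],
    [0,0,0,0.42,0.13,0,0],
    [0,0,0,0.56,0.17,0,0],
    [0,0,0,0.7,0.21,0,0]
  ]
}}

```text
time_s: 4.77
eef_pos: [577.1, 260.1, 150.2]
ee_rot: [0.001, 0.523, 0.853, 0.0]
force: [1.4, -1.7, 0.5]
grip_width: 0.003
```

```bash
python3 st.py
```

```text
4.77 frame xyz 54.5 -13.5 138.2 F x y z 1.13 -1.91 0.49 tq [-0.244 -0.143 -0.021]
```

{"fn": "move_arm", "kwargs": {
  "series": [
    [0,0,0,0.1,0.03,0,0],
    [0,0,0,0.2,0.06,0,0],
    [0,0,0,0.3,0.09,0,0]
  ]
}}

```text
time_s: 5.02
eef_pos: [576.5, 263.2, 150.2]
ee_rot: [0.001, 0.523, 0.853, 0.0]
force: [-0.0, -2.8, 0.2]
grip_width: -0.003
```

```bash
python3 st.py
```

```text
5.02 frame xyz 54.5 -10.3 138.2 F x y z -0.49 -2.72 0.19 tq [-0.223 -0.108 -0.028]
```

{"fn": "move_arm", "kwargs": {
  "series": [
    [0,0,0,0.1,0.03,0,0],
    [0,0,0,0.2,0.06,0,0],
    [0,0,0,0.3,0.09,0,0]
  ]
}}

```text
time_s: 5.27
eef_pos: [576.0, 266.4, 150.2]
ee_rot: [0.001, 0.523, 0.853, 0.0]
force: [0.5, -2.1, 0.8]
grip_width: -0.003
```

{"fn": "move_arm", "kwargs": {
  "series": [
    [0,0,0,0.1,0.03,0,0],
    [0,0,0,0.2,0.06,0,0],
    [0,0,0,0.25,0.075,0,0]
  ]
}}

```text
time_s: 5.52
eef_pos: [575.6, 269.1, 150.3]
ee_rot: [0.001, 0.523, 0.853, 0.0]
force: [1.3, -1.8, 1.0]
grip_width: -0.004
```

```bash
python3 st.py
```

```text
5.52 frame xyz 54.5 -4.4 138.3 F x y z 1.01 -1.96 1.03 tq [-0.264 -0.157 -0.052]
```

Nearing the expected stop; take smaller steps and watch the force.

{"fn": "move_arm", "kwargs": {
  "series": [
    [0,0,0,0.07,0.02,0,0],
    [0,0,0,0.14,0.04,0,0],
    [0,0,0,0.2,0.06,0,0]
  ]
}}

```text
time_s: 5.77
eef_pos: [575.2, 271.3, 150.4]
ee_rot: [0.001, 0.523, 0.853, 0.001]
force: [1.4, -1.5, 1.1]
grip_width: 0.001
```

```bash
python3 st.py
```

```text
5.77 frame xyz 54.5 -2.2 138.4 F x y z 1.17 -1.74 1.08 tq [-0.33  -0.232  0.003]
```

{"fn": "move_arm", "kwargs": {
  "series": [
    [0,0,0,0.06,0.02,0,0],
    [0,0,0,0.12,0.035,0,0]
  ]
}}

```text
time_s: 5.93
eef_pos: [575.0, 272.5, 150.4]
ee_rot: [0.001, 0.523, 0.853, 0.001]
force: [1.1, -1.5, 1.5]
grip_width: 0.004
```

```bash
python3 st.py
```

```text
5.93 frame xyz 54.5 -0.9 138.4 F x y z 0.83 -1.61 1.46 tq [-0.257 -0.156  0.026]
```

{"fn": "move_arm", "kwargs": {
  "series": [
    [0,0,0,0.06,0.02,0,0],
    [0,0,0,0.12,0.035,0,0]
  ]
}}

```text
time_s: 6.1
eef_pos: [574.8, 273.8, 150.4]
ee_rot: [0.001, 0.523, 0.853, 0.001]
force: [1.0, -1.3, 0.2]
grip_width: -0.005
```

{"fn": "move_arm", "kwargs": {
  "series": [
    [0,0,0,0.05,0.015,0,0],
    [0,0,0,0.1,0.03,0,0]
  ]
}}

```text
time_s: 6.27
eef_pos: [574.5, 274.9, 150.4]
ee_rot: [0.001, 0.523, 0.853, 0.001]
force: [1.2, -2.0, 1.4]
grip_width: 0.004
```

```bash
python3 st.py;python3 - <<'E'
from h import *
crop(cam("scene"),320,210,440,310,6,"s4");cam("wrist","wrist4")
E
python3 st.py
```

```text
6.27 frame xyz 54.5 1.5 138.4 F x y z 0.84 -2.17 1.41 tq [-0.311 -0.176  0.021]
6.37 frame xyz 54.5 1.6 138.4 F x y z 0.69 -1.29 0.95 tq [-0.205 -0.119 -0.042]
```

View pics/wrist4.png

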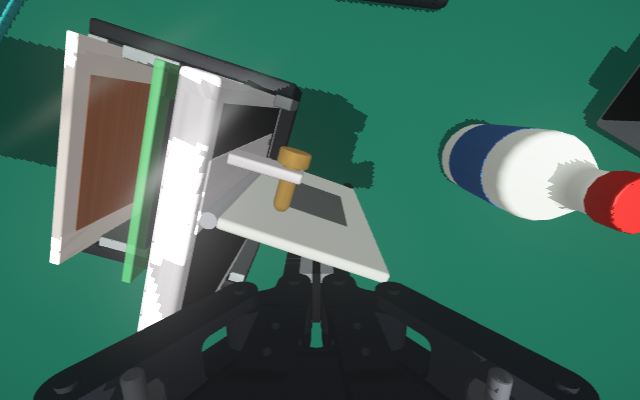

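{"fn": "move_arm", "kwargs": {
  "series": [
    [0,0,0,0.05,0.015,0,0],
    [0,0,0,0.1,0.03,0,0],
    [0,0,0,0.15,0.045,0,0]
  ]
}}

```text
time_s: 6.62
eef_pos: [574.4, 276.4, 150.5]
ee_rot: [0.001, 0.523, 0.853, 0.001]
force: [1.7, -3.0, 1.9]
grip_width: 0.003
```

{"fn": "move_arm", "kwargs": {
  "series": [
    [0,0,0,0.05,0.015,0,0],
    [0,0,0,0.1,0.03,0,0],
    [0,0,0,0.15,0.045,0,0]
  ]
}}

```text
time_s: 6.87
eef_pos: [574.2, 277.9, 150.7]
ee_rot: [0.002, 0.523, 0.853, 0.001]
force: [1.5, -4.1, 2.0]
grip_width: 0.001
```

```bash
python3 st.py
```

```text
6.87 frame xyz 54.7 4.5 138.7 F x y z 0.77 -4.31 1.95 tq [-0.582 -0.293 -0.086]
```

{"fn": "move_arm", "kwargs": {
  "series": [
    [0,0,0,0.05,0.015,0,0],
    [0,0,0,0.08,0.024,0,0]
  ]
}}

```text
time_s: 7.03
eef_pos: [574.2, 278.4, 150.7]
ee_rot: [0.002, 0.523, 0.853, 0.0]
force: [2.0, -6.1, 2.6]
grip_width: 0.001
```

```bash
python3 st.py
```

```text
7.03 frame xyz 54.8 5.0 138.7 F x y z 0.96 -6.35 2.6 tq [-0.793 -0.371 -0.093]
```

{"fn": "move_arm", "kwargs": {
  "series": [
    [0,0,0,0.04,0.01,0,0]
  ]
}}

```text
time_s: 7.12
eef_pos: [574.3, 278.5, 150.7]
ee_rot: [0.002, 0.523, 0.852, 0.0]
force: [2.9, -5.3, 1.7]
grip_width: 0.002
```

```bash
python3 st.py
```

```text
7.12 frame xyz 54.8 5.0 138.7 F x y z 2.0 -5.68 1.67 tq [-0.832 -0.269  0.007]
```

{"fn": "move_arm", "kwargs": {
  "series": [
    [0,0,0,0.04,0.01,0,0],
    [0,0,0,0.04,0.01,0,0],
    [0,0,0,0.04,0.01,0,0]
  ]
}}

```text
time_s: 7.37
eef_pos: [574.3, 278.5, 150.7]
ee_rot: [0.002, 0.523, 0.852, -0.0]
force: [1.7, -4.0, 2.1]
grip_width: -0.003
```

```bash
python3 st.py
```

```text
7.37 frame xyz 54.8 5.1 138.7 F x y z 0.98 -4.19 2.08 tq [-0.803 -0.335  0.002]
```

{"fn": "move_arm", "kwargs": {
  "series": [
    [0,0,0,0.035,0.01,0,0],
    [0,0,0,0.035,0.01,0,0],
    [0,0,0,0.035,0.01,0,0],
    [0,0,0,0.035,0.01,0,0]
  ]
}}

```text
time_s: 7.7
eef_pos: [574.3, 278.4, 150.7]
ee_rot: [0.002, 0.523, 0.852, -0.0]
force: [1.6, -4.9, 2.1]
grip_width: -0.001
```

```bash
python3 st.py
python3 - <<'E'
from h import *
crop(cam("scene"),320,210,440,310,6,"s5");cam("wrist","wrist5")
E
python3 st.py
```

```text
7.7 frame xyz 54.8 5.0 138.7 F x y z 0.75 -5.14 2.07 tq [-0.784 -0.296 -0.04 ]
7.8 frame xyz 54.8 5.0 138.7 F x y z 1.18 -5.14 1.78 tq [-0.835 -0.284 -0.051]
```

View pics/wrist5.png

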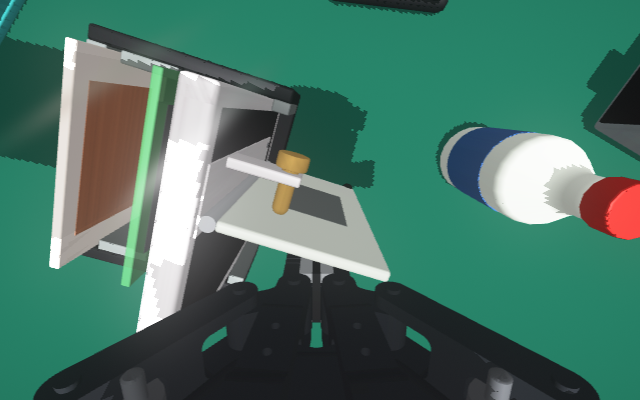

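View pics/s5.png

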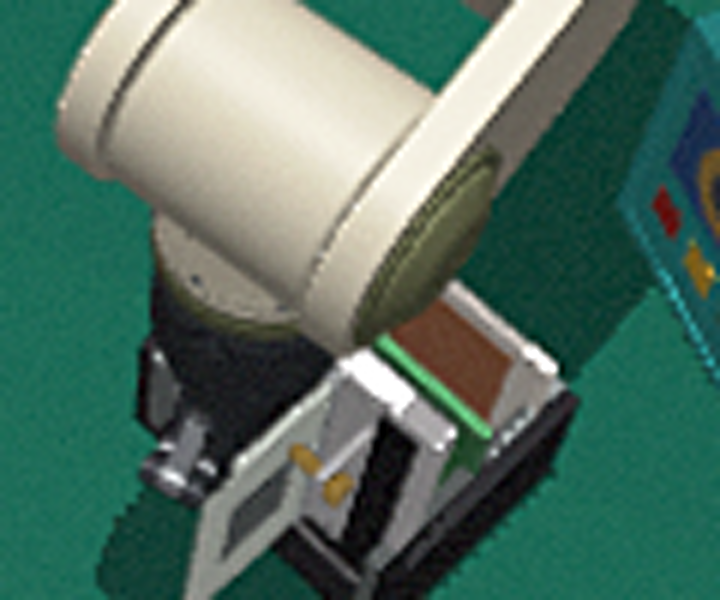

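{"fn": "move_arm", "kwargs": {
  "series": [
    [0,0,0,0.05,0.015,0,0],
    [0,0,0,0.05,0.015,0,0],
    [0,0,0,0.05,0.015,0,0],
    [0,0,0,0.05,0.015,0,0],
    [0,0,0,0.05,0.015,0,0]
  ]
}}

```text
time_s: 8.22
eef_pos: [574.3, 278.5, 150.7]
ee_rot: [0.003, 0.523, 0.852, -0.001]
force: [2.1, -5.6, 1.7]
grip_width: -0.0
```

```bash
python3 st.py
```

```text
8.22 frame xyz 54.9 5.1 138.7 F x y z 1.12 -5.88 1.65 tq [-0.821 -0.218  0.002]
```

{"fn": "move_arm", "kwargs": {
  "series": [
    [0,0,0,-0.5,-0.15,0,0],
    [0,0,0,-1.2,-0.37,0,0],
    [0,0,0,-2.4,-0.74,0,0],
    [0,0,0,-3.4,-1.05,0,0],
    [0,0,0,-3.4,-1.05,-3,0]
  ]
}}

```text
time_s: 8.63
eef_pos: [578.5, 240.5, 175.7]
ee_rot: [-0.001, 0.524, 0.852, -0.005]
force: [-0.0, 0.0, -1.8]
grip_width: -0.005
```

{"fn": "move_arm", "kwargs": {
  "series": [
    [0,0,0,0,0,-3.5,0],
    [0,0,0,0,0,-7,0],
    [0,0,0,0,0,-10.5,0.5],
    [0,0,0,0,0,-12,0.6],
    [0,0,0,0,0,-12,0.6]
  ]
}}

```text
time_s: 9.05
eef_pos: [580.3, 240.7, 300.0]
ee_rot: [0.001, 0.524, 0.852, -0.002]
force: [-0.1, 0.4, -0.4]
grip_width: 0.418
```

```bash
python3 st.py; python3 d.py 514 297 400 .170
```

```text
9.05 frame xyz 54.4 -33.2 288.0 F x y z -0.03 0.38 -0.41 tq [-0.062 -0.015 -0.   ]
9.05 [580.3 240.7 300. ] [ 0.21  0.52  1.02 -0.    1.6  -0.26] [-0.09  0.37 -0.41] 0.4182013074586558
(array([-0.0011,  0.0047,  0.2973]), array([  7.974,  -3.403, -10.025]))
```

```bash
python3 d.py 524.8 242.5 300 .170
```

```text
9.05 [580.3 240.7 300. ] [ 0.21  0.52  1.02 -0.    1.6  -0.26] [-0.09  0.37 -0.41] 0.4182013074586558
(array([-0.0011,  0.0047,  0.2973]), array([ 2.667e+00, -4.876e+00,  1.000e-03]))
```

{"fn": "move_arm", "kwargs": {
  "series": [
    [0,0.005,0.1,0.9,-1.6,0,0.6],
    [0,0.005,0.2,1.8,-3.2,0,0.6],
    [0,0.005,0.297,2.67,-4.87,0,0.6],
    [0,0.005,0.297,2.67,-4.87,0,0.6],
    [0,0.005,0.297,2.67,-4.87,0,0.6]
  ]
}}

```text
time_s: 9.47
eef_pos: [524.5, 242.1, 299.5]
ee_rot: [-0.001, 0.644, 0.765, -0.001]
force: [-0.1, -0.2, -0.3]
grip_width: 0.598
```

```bash
python3 d.py 524.8 242.5 165 .170;python3 - <<'E'
from h import *
import pickle
w=cam("wrist","wrist6");pickle.dump(w,open("w6.pkl","wb"))
crop(w,230,60,430,240,4,"c_w6")
E
```

```text
9.4667 [524.5 242.1 299.5] [0.23 0.4  1.2  0.   1.54 0.06] [-0.06 -0.24 -0.25] 0.5983471292030554
(array([-0.002 , -0.0002,  0.0017]), array([ 0.032,  0.064, 13.45 ]))
```

View pics/c_w6.png

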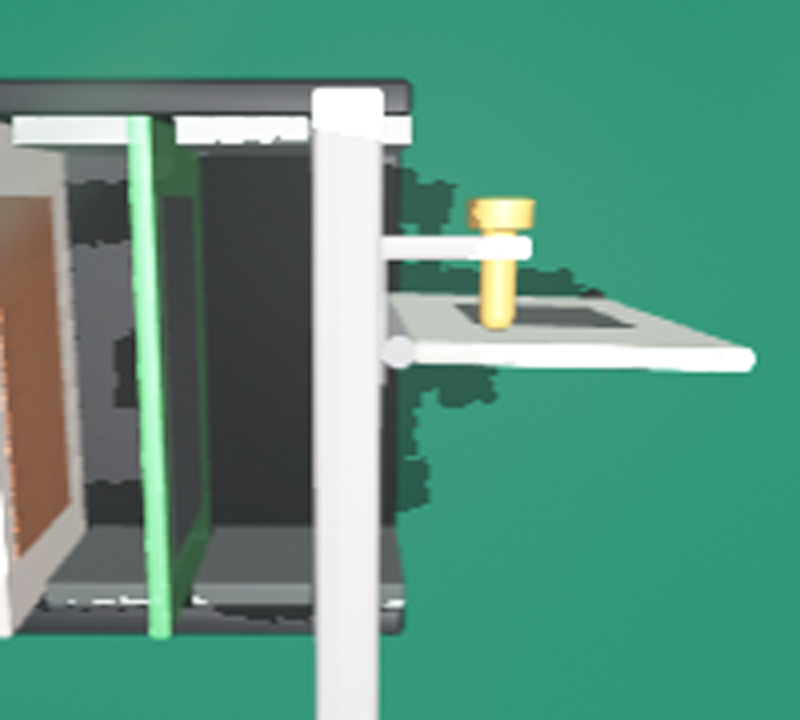

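View pics/wrist6.png

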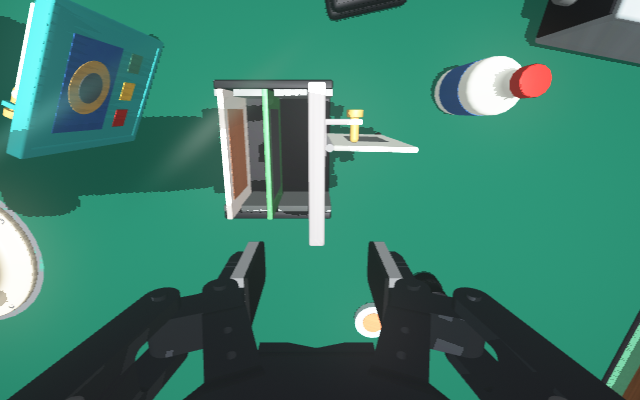

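{"fn": "move_arm", "kwargs": {
  "series": [
    [0,0,0,0.03,0.06,3.5,0.6],
    [0,0,0,0.03,0.06,7,0.6],
    [0,0,0,0.03,0.06,10,0.6],
    [0,0,0,0.03,0.06,12.5,0.6],
    [0,0,0,0.03,0.06,13.9,0.6]
  ]
}}

```text
time_s: 9.93
eef_pos: [524.7, 241.6, 156.2]
ee_rot: [-0.002, 0.643, 0.765, -0.003]
force: [0.1, 0.5, -0.9]
grip_width: 0.598
```

```bash
python3 d.py 524.8 242.5 160 .170; python3 st.py
```

```text
9.9333 [524.7 241.6 156.2] [0.23 0.5  1.43 0.   1.22 0.06] [ 0.12  0.45 -0.86] 0.5977134965533554
(array([-0.0073,  0.0002,  0.0027]), array([ 0.088,  0.018, -0.379]))
9.93 frame xyz -0.2 -22.9 144.2 F x y z 0.19 0.42 -0.86 tq [-0.032  0.016 -0.041]
```

{"fn": "move_arm", "kwargs": {
  "series": [
    [-0.005,0,0,0.08,0.02,-0.38,0.6],
    [-0.005,0,0,0.08,0.02,-0.38,0.4],
    [-0.005,0,0,0.08,0.02,-0.38,0.25],
    [-0.005,0,0,0.08,0.02,-0.38,0.1],
    [-0.005,0,0,0.08,0.02,-0.38,0]
  ],
  "grip_force": 50
}}

```text
time_s: 10.35
eef_pos: [524.9, 242.4, 161.4]
ee_rot: [-0.001, 0.643, 0.766, -0.001]
force: [-2.4, -0.6, 5.1]
grip_width: 0.155
```

```bash
python3 d.py 524.8 242.5 160 .170; python3 st.py
```

```text
10.35 [524.9 242.4 161.4] [ 0.23  0.49  1.43 -0.    1.23  0.06] [-2.45 -0.61  5.11] 0.15529627878991228
(array([-0.0018,  0.0002,  0.003 ]), array([ 0.011, -0.008,  0.139]))
10.35 frame xyz 0.1 -22.1 149.4 F x y z -2.52 -0.19 5.11 tq [-0.256  0.947 -0.045]
```

{"fn": "move_arm", "kwargs": {
  "series": [
    [0,0,0,0,0,0,0],
    [0,0,0,0,0,0,0],
    [0,0,0,0,0,-0.8,0],
    [0,0,0,0,0,-2,0],
    [0,0,0,0,0,-3.5,0]
  ]
}}

```text
time_s: 10.77
eef_pos: [524.8, 242.3, 196.5]
ee_rot: [-0.001, 0.643, 0.766, -0.001]
force: [-0.1, 0.7, -4.1]
grip_width: 0.154
```

```bash
python3 d.py 524.8 242.5 280 .170; python3 st.py
```

```text
10.7667 [524.8 242.3 196.5] [ 0.23  0.46  1.38 -0.    1.31  0.06] [-0.11  0.71 -4.15] 0.15359345666549487
(array([-0.003 ,  0.0004,  0.0031]), array([ 0.014, -0.021, -8.351]))
10.77 frame xyz -0.1 -22.2 184.5 F x y z 0.01 0.71 -4.15 tq [-0.142  0.038 -0.043]
```

{"fn": "move_arm", "kwargs": {
  "series": [
    [0,0,0,0,0,-2,0],
    [0,0,0,0,0,-4.5,0],
    [0,0,0,0,0,-7,0],
    [0,0,0,0,0,-9.5,0],
    [0,0,0,0,0,-11,0]
  ]
}}

```text
time_s: 11.18
eef_pos: [525.6, 242.5, 310.0]
ee_rot: [0.001, 0.643, 0.766, 0.0]
force: [-0.6, 0.4, -3.4]
grip_width: 0.157
```

```bash
python3 st.py
python3 - <<'E'
from h import *
w=cam("wrist","wrist7");a=cam("scene","scene7");cam("side","side7")
E
```

```text
11.18 frame xyz 0.7 -22.1 298.0 F x y z -0.58 0.49 -3.42 tq [-0.106 -0.051 -0.046]
```

View pics/scene7.png

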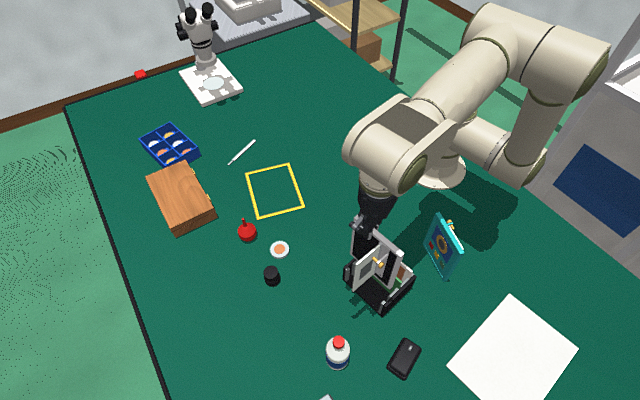

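View pics/side7.png

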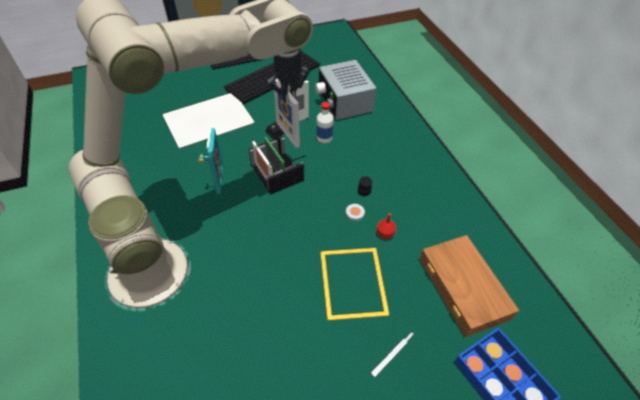

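View pics/wrist7.png

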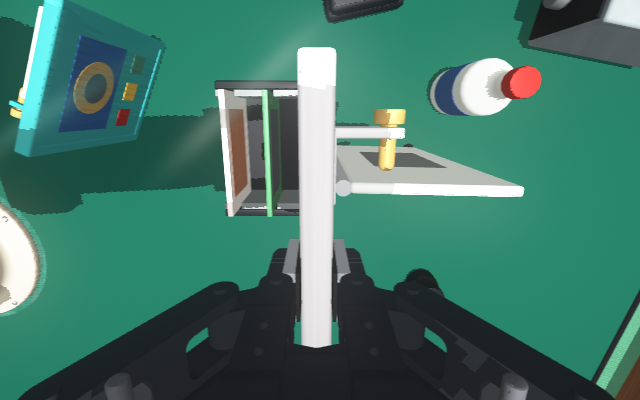

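```bash
cat > pl.py <<'E'
from h import *
import sys
h,frac=float(sys.argv[1]),1
lean=float(sys.argv[2]) if len(sys.argv)>2 else .244
yaw=-.277;T=np.array([556,-231.3,0])
gx=22;gz=149.4
Rf=Rn.from_euler("ZY",[yaw,lean])
edge=T+Rn.from_euler("z",yaw).apply([-38,0,0])+[0,0,h]
org=edge-Rf.apply([7,0,0]);tcp=org+Rf.apply([0,-gx,gz])
M=Rf.as_matrix();Rt=Rn.from_matrix(np.c_[M[:,1],M[:,0],-M[:,2]])
s=ctrl.sense();print(round(s["time_s"],2),s["eef_pos"].round(1),"target",tcp.round(1),"F",s["force"].round(1),s["wrist_torque"].round(2),s["grip_width"].round(3),s["joints"].round(2));print(delta(tcp,Rt=Rt))
Rc=toolR(s).as_matrix();Mf=np.c_[Rc[:,1],Rc[:,0],-Rc[:,2]]
o=s["eef_pos"]-Mf@np.array([0,-gx,gz])
for n,p in [("cl",(7,70,0)),("cr",(7,-70,0)),("foot",(81,18,18.6))]:
    X=o+Mf@np.array(p);print(n,X.round(1),"tape",Rn.from_euler("z",-yaw).apply(X-T).round(1))
print("up world in tool",toolR(s).inv().apply([0,0,1]).round(3))
E
python3 pl.py 150
```

```text
Traceback (most recent call last):
  File "pl.py", line 11, in <module>
    s=ctrl.sense();print(round(s["time_s"],2),s["eef_pos"].round(1),"target",tcp.round(1),"F",s["force"].round(1),s["wrist_torque"].round(2),s["grip_width"].round(3),s["joints"].round(2));print(delta(tcp,Rt=Rt))
                                                                                                                                             ^^^^^^^^^^^^^^^^^^^^^
AttributeError: 'float' object has no attribute 'round'
```

```bash
sed -i 's/s\["grip_width"\].round(3)/round(s["grip_width"],3)/' pl.py; python3 pl.py 150
```

```text
11.33 [525.4 242.5 307.2] target [ 541.6 -250.1  296.7] F [-0.3 -0.6 -5.3] [-0.13 -0.    0.03] 0.155 [ 0.23  0.4   1.18 -0.    1.56  0.06]
(array([0.2391, 0.0555, 0.4479]), array([-48.798,  -6.888,   1.073]))
cl [516.3 334.2 157.7] tape [-192.8  533.1  157.7]
cr [540.4 196.3 157.8] tape [-131.9  407.1  157.8]
foot [598.2 295.8 176.3] tape [-103.6  518.5  176.3]
up world in tool [-0.    -0.001 -1.   ]
```

{"fn": "move_arm", "kwargs": {
  "series": [
    [0,0,0,-1.5,-0.2,0,0],
    [0.02,0.005,0.03,-4,-0.6,0,0],
    [0.04,0.01,0.07,-7,-1,0,0],
    [0.06,0.015,0.11,-10.5,-1.5,0,0],
    [0.08,0.02,0.15,-14,-2,0,0]
  ]
}}

```text
time_s: 11.75
eef_pos: [529.2, 99.9, 305.5]
ee_rot: [-0.035, 0.699, 0.714, -0.026]
force: [0.5, -0.5, -4.4]
grip_width: 0.151
```

```bash
python3 pl.py 150
```

```text
11.75 [529.2  99.9 305.5] target [ 541.6 -250.1  296.7] F [ 0.5 -0.5 -4.4] [-0.16 -0.15  0.04] 0.151 [-0.04  0.35  1.25  0.01  1.62 -0.06]
(array([0.1554, 0.0356, 0.297 ]), array([-35.026,   0.522,   0.366]))
cl [521.4 193.8 157.4] tape [-149.5  399.4  157.4]
cr [524.4  53.8 155.4] tape [-108.3  265.6  155.4]
foot [597.8 143.3 168.9] tape [-62.2 371.7 168.9]
up world in tool [ 0.014 -0.085 -0.996]
```

{"fn": "move_arm", "kwargs": {
  "series": [
    [0.03,0.007,0.05,-3.5,0,0,0],
    [0.05,0.012,0.1,-7,0,0,0],
    [0.07,0.018,0.15,-10.5,0,0,0],
    [0.1,0.024,0.2,-14,0.1,0,0],
    [0.12,0.03,0.25,-17.5,0.2,0,0]
  ]
}}

```text
time_s: 12.17
eef_pos: [534.5, -76.7, 301.4]
ee_rot: [-0.085, 0.78, 0.617, -0.063]
force: [1.1, 0.1, -3.8]
grip_width: 0.149
```

```bash
python3 pl.py 120
```

```text
12.17 [534.5 -76.7 301.4] target [ 541.6 -250.1  266.7] F [ 1.1  0.1 -3.8] [-0.2  -0.31 -0.03] 0.149 [-0.35  0.44  1.16 -0.02  1.76 -0.12]
(array([0.0319, 0.0033, 0.0448]), array([-16.735,   5.289,   2.294]))
cl [532.   19.5 154.5] tape [-91.6 234.7 154.5]
cr [ 499.8 -116.7  153.5] tape [-85.4  94.8 153.5]
foot [594.3 -48.7 156.7] tape [-13.1 186.1 156.7]
up world in tool [ 0.007 -0.21  -0.978]
```

{"fn": "move_arm", "kwargs": {
  "series": [
    [0.01,0,0.01,-3.5,1.1,0.5,0],
    [0.02,0,0.02,-7,2.2,1,0],
    [0.03,0,0.04,-10.5,3.3,1.4,0],
    [0.03,0,0.045,-14,4.4,1.9,0],
    [0.03,0,0.045,-16.7,5.3,2.3,0]
  ]
}}

```text
time_s: 12.58
eef_pos: [541.2, -252.4, 263.9]
ee_rot: [-0.097, 0.792, 0.598, -0.075]
force: [-1.0, -0.7, -4.0]
grip_width: 0.154
```

```bash
python3 pl.py 60;python3 - <<'E'
from h import *
cam("scene","scene8");cam("side","side8")
E
```

```text
12.58 [ 541.2 -252.4  263.9] target [ 541.6 -250.1  206.7] F [-1.  -0.7 -4. ] [-0.3  -0.29  0.09] 0.154 [-0.6   0.61  0.99 -0.08  1.78 -0.33]
(array([-0.0007,  0.0026, -0.0017]), array([0.256, 1.365, 5.554]))
cl [ 538.  -156.3  117. ] tape [-37.8  67.2 117. ]
cr [ 499.6 -290.9  117.4] tape [-37.9 -72.8 117.4]
foot [ 597.1 -227.3  117.2] tape [ 38.4  15.1 117.2]
up world in tool [-0.003 -0.242 -0.97 ]
```

View pics/side8.png

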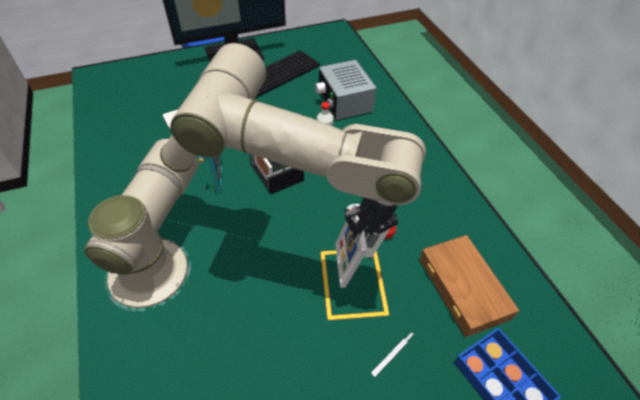

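View pics/scene8.png

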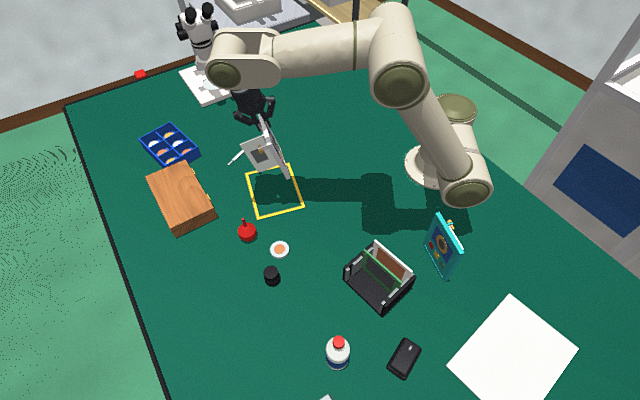

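{"fn": "move_arm", "kwargs": {
  "series": [
    [0,0.002,0,0.25,0.4,1.5,0],
    [0,0.002,0,0.25,0.8,3,0],
    [0,0.002,0,0.25,1.15,4.5,0],
    [0,0.002,0,0.25,1.37,5.5,0],
    [0,0.002,0,0.25,1.37,5.5,0]
  ]
}}

```text
time_s: 13.1
eef_pos: [540.4, -250.4, 202.9]
ee_rot: [-0.101, 0.793, 0.596, -0.075]
force: [0.3, -0.4, -4.2]
grip_width: 0.152
```

```bash
python3 pl.py 15
```

```text
13.1 [ 540.4 -250.4  202.9] target [ 541.6 -250.1  161.7] F [ 0.3 -0.4 -4.2] [-0.22 -0.23  0.02] 0.152 [-0.6   0.64  1.09 -0.08  1.65 -0.31]
(array([-0.0076, -0.0018, -0.0038]), array([0.064, 1.126, 3.963]))
cl [ 536.8 -153.5   56.5] tape [-39.8  69.6  56.5]
cr [ 497.9 -288.    56.4] tape [-40.3 -70.4  56.4]
foot [ 595.7 -224.6   56. ] tape [36.3 17.3 56. ]
up world in tool [ 0.001 -0.249 -0.969]
```

{"fn": "move_arm", "kwargs": {
  "series": [
    [-0.004,0,-0.003,0.06,0.3,1,0],
    [-0.005,0,-0.003,0.06,0.6,2,0],
    [-0.006,0,-0.003,0.06,0.85,3,0],
    [-0.006,0,-0.003,0.06,1.0,3.6,0],
    [-0.006,0,-0.003,0.06,1.1,3.9,0]
  ]
}}

```text
time_s: 13.52
eef_pos: [541.3, -249.9, 161.3]
ee_rot: [-0.099, 0.792, 0.598, -0.073]
force: [-0.2, 0.1, -3.5]
grip_width: 0.156
```

```bash
python3 pl.py 5
python3 - <<'E'
from h import *
a=cam("scene");b=cam("side");crop(a,210,110,330,230,5,"s9");crop(b,290,190,410,330,5,"b9");cam("wrist","wrist9")
E
python3 pl.py 5
```

```text
13.52 [ 541.3 -249.9  161.3] target [ 541.6 -250.1  151.7] F [-0.2  0.1 -3.5] [-0.25 -0.31  0.01] 0.156 [-0.6   0.67  1.15 -0.07  1.56 -0.31]
(array([-0.0029, -0.0023, -0.0006]), array([-0.01 ,  0.272,  0.926]))
cl [ 538.  -153.    14.9] tape [-38.7  70.4  14.9]
cr [ 499.6 -287.6   14.6] tape [-38.9 -69.6  14.6]
foot [ 597.1 -223.9   14.8] tape [37.5 18.3 14.8]
up world in tool [ 0.002 -0.244 -0.97 ]
13.67 [ 541.6 -250.2  162.5] target [ 541.6 -250.1  151.7] F [-0.  -0.1 -4.2] [-0.19 -0.3   0.03] 0.152 [-0.6   0.67  1.15 -0.07  1.56 -0.31]
(array([-0.0013, -0.0018, -0.0008]), array([0.008, 0.26 , 1.055]))
cl [ 538.6 -153.4   16. ] tape [-38.   70.2  16. ]
cr [ 500.1 -288.    15.8] tape [-38.2 -69.8  15.8]
foot [ 597.7 -224.4   16. ] tape [38.2 18.1 16. ]
up world in tool [ 0.002 -0.243 -0.97 ]
```

View pics/s9.png

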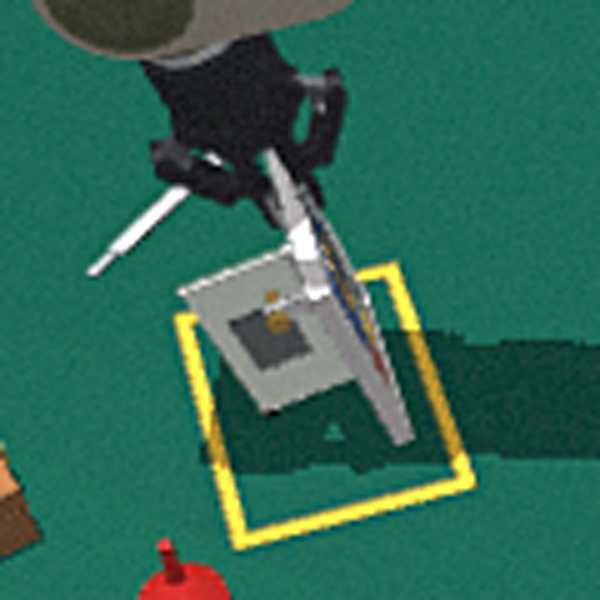

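View pics/b9.png

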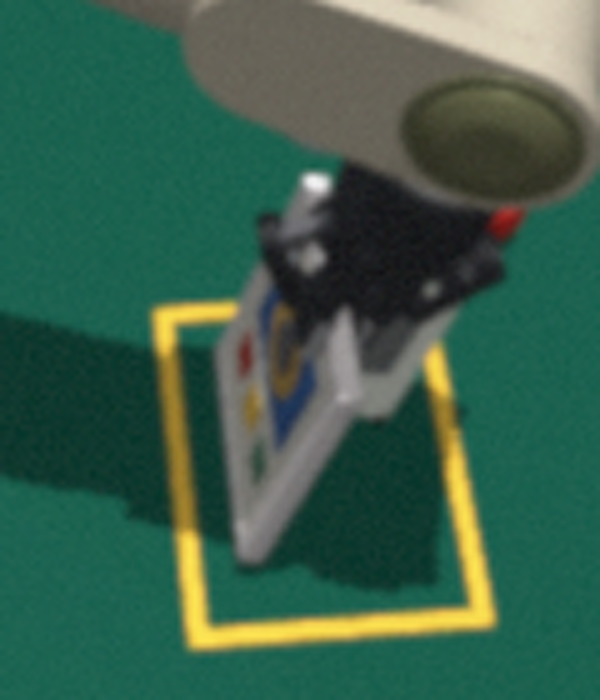

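View pics/wrist9.png

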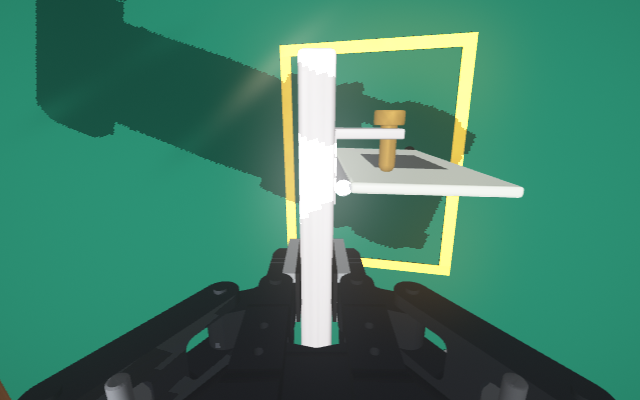

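{"fn": "move_arm", "kwargs": {
  "series": [
    [0,0,0,0,0.05,0.2,0],
    [0,0,0,0,0.1,0.4,0],
    [0,0,0,0,0.15,0.6,0],
    [0,0,0,0,0.2,0.8,0],
    [0,0,0,0,0.25,1.0,0]
  ]
}}

```text
time_s: 14.08
eef_pos: [541.6, -250.2, 152.1]
ee_rot: [-0.098, 0.792, 0.598, -0.073]
force: [-0.6, 0.2, -4.2]
grip_width: 0.153
```

```bash
python3 pl.py 0
```

```text
14.08 [ 541.6 -250.2  152.1] target [ 541.6 -250.1  146.7] F [-0.6  0.2 -4.2] [-0.18 -0.29  0.  ] 0.153 [-0.6   0.68  1.16 -0.07  1.53 -0.31]
(array([-0.0013, -0.0017, -0.0008]), array([0.008, 0.128, 0.525]))
cl [ 538.6 -153.4    5.6] tape [-38.   70.2   5.6]
cr [ 500.1 -288.     5.4] tape [-38.2 -69.8   5.4]
foot [ 597.7 -224.4    5.6] tape [38.2 18.1  5.6]
up world in tool [ 0.001 -0.243 -0.97 ]
```

{"fn": "move_arm", "kwargs": {
  "series": [
    [0,0,0,0,0.02,0.07,0],
    [0,0,0,0,0.035,0.14,0],
    [0,0,0,0,0.05,0.2,0]
  ]
}}

```text
time_s: 14.33
eef_pos: [541.6, -250.2, 150.0]
ee_rot: [-0.098, 0.792, 0.598, -0.073]
force: [-0.4, 0.4, -4.3]
grip_width: 0.158
```

```bash
python3 pl.py 0
```

```text
14.33 [ 541.6 -250.2  150. ] target [ 541.6 -250.1  146.7] F [-0.4  0.4 -4.3] [-0.23 -0.33 -0.01] 0.158 [-0.6   0.68  1.17 -0.07  1.53 -0.31]
(array([-0.0013, -0.0018, -0.0009]), array([0.01 , 0.077, 0.32 ]))
cl [ 538.6 -153.4    3.5] tape [-38.   70.1   3.5]
cr [ 500.1 -288.     3.3] tape [-38.2 -69.9   3.3]
foot [ 597.7 -224.4    3.5] tape [38.2 18.1  3.5]
up world in tool [ 0.001 -0.243 -0.97 ]
```

{"fn": "move_arm", "kwargs": {
  "series": [
    [0,0,0,0,0.015,0.06,0],
    [0,0,0,0,0.03,0.12,0],
    [0,0,0,0,0.045,0.18,0]
  ]
}}

```text
time_s: 14.58
eef_pos: [541.6, -250.2, 148.1]
ee_rot: [-0.098, 0.792, 0.598, -0.073]
force: [-0.2, -0.4, -4.1]
grip_width: 0.153
```

```bash
python3 pl.py 0
```

```text
14.58 [ 541.6 -250.2  148.1] target [ 541.6 -250.1  146.7] F [-0.2 -0.4 -4.1] [-0.23 -0.32 -0.01] 0.153 [-0.6   0.68  1.17 -0.07  1.53 -0.31]
(array([-0.0012, -0.0017, -0.0009]), array([0.01 , 0.029, 0.14 ]))
cl [ 538.6 -153.4    1.6] tape [-38.   70.1   1.6]
cr [ 500.2 -288.1    1.4] tape [-38.2 -69.9   1.4]
foot [ 597.7 -224.4    1.6] tape [38.2 18.   1.6]
up world in tool [ 0.001 -0.243 -0.97 ]
```

{"fn": "move_arm", "kwargs": {
  "series": [
    [0,0,0,0,0.01,0.05,0],
    [0,0,0,0,0.025,0.1,0]
  ]
}}

```text
time_s: 14.75
eef_pos: [541.7, -250.4, 147.4]
ee_rot: [-0.098, 0.792, 0.598, -0.073]
force: [0.0, -1.6, -0.1]
grip_width: 0.15
```

```bash
python3 pl.py 0
```

```text
14.75 [ 541.7 -250.4  147.4] target [ 541.6 -250.1  146.7] F [ 0.  -1.6 -0.1] [-0.26 -0.01  0.07] 0.15 [-0.6   0.68  1.17 -0.08  1.52 -0.31]
(array([-0.0006, -0.0012, -0.0009]), array([ 0.03 , -0.001,  0.076]))
cl [ 538.8 -153.8    0.8] tape [-37.8  69.9   0.8]
cr [ 500.3 -288.4    0.7] tape [-38.  -70.1   0.7]
foot [ 597.9 -224.7    0.9] tape [38.5 17.8  0.9]
up world in tool [ 0.001 -0.242 -0.97 ]
```

{"fn": "move_arm", "kwargs": {
  "series": [
    [0,0,0,0,0.01,0.05,0],
    [0,0,0,0,0.015,0.07,0]
  ]
}}

```text
time_s: 14.92
eef_pos: [541.7, -250.7, 147.2]
ee_rot: [-0.097, 0.792, 0.598, -0.073]
force: [-1.1, -1.1, 1.1]
grip_width: 0.154
```

```bash
python3 pl.py 0
```

```text
14.92 [ 541.7 -250.7  147.2] target [ 541.6 -250.1  146.7] F [-1.1 -1.1  1.1] [-0.16  0.12  0.11] 0.154 [-0.6   0.68  1.17 -0.08  1.52 -0.31]
(array([ 0.    , -0.0007, -0.0011]), array([ 0.054, -0.014,  0.063]))
cl [ 538.9 -154.1    0.6] tape [-37.6  69.6   0.6]
cr [ 500.4 -288.7    0.6] tape [-37.8 -70.4   0.6]
foot [ 597.9 -225.1    0.8] tape [38.6 17.5  0.8]
up world in tool [ 0.    -0.242 -0.97 ]
```

{"fn": "move_arm", "kwargs": {
  "series": [
    [0,0,0,0,0,0,0.2],
    [0,0,0,0,0,0,0.3],
    [0,0,0,0,0,0,0.45],
    [0,0,0,0,0,0,0.6],
    [0,0,0,0,0,0,0.6]
  ]
}}

```text
time_s: 15.33
eef_pos: [541.8, -250.6, 147.3]
ee_rot: [-0.097, 0.792, 0.598, -0.073]
force: [-0.6, -0.1, -0.2]
grip_width: 0.6
```

```bash
python3 pl.py 0
python3 - <<'E'
from h import *
a=cam("scene");b=cam("side");crop(a,210,110,330,230,5,"s10");crop(b,290,190,410,330,5,"b10");cam("wrist","wrist10")
E
```

```text
15.33 [ 541.8 -250.6  147.3] target [ 541.6 -250.1  146.7] F [-0.6 -0.1 -0.2] [-0.   -0.06  0.02] 0.6 [-0.6   0.68  1.17 -0.08  1.52 -0.31]
(array([ 0.0001, -0.0008, -0.001 ]), array([ 0.047, -0.014,  0.067]))
cl [ 538.9 -154.     0.7] tape [-37.6  69.6   0.7]
cr [ 500.5 -288.7    0.6] tape [-37.7 -70.4   0.6]
foot [ 598.  -225.     0.8] tape [38.7 17.5  0.8]
up world in tool [ 0.    -0.241 -0.97 ]
```

View pics/wrist10.png

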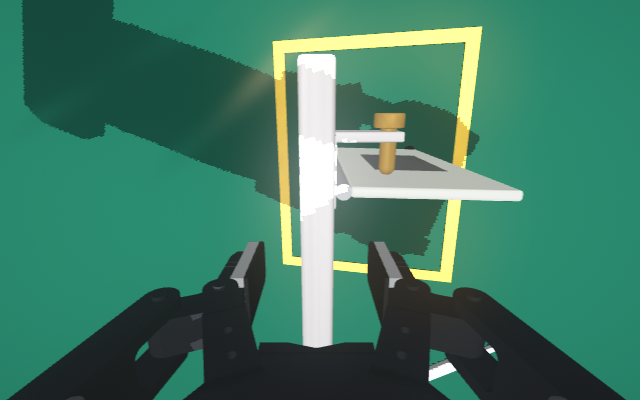

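View pics/s10.png

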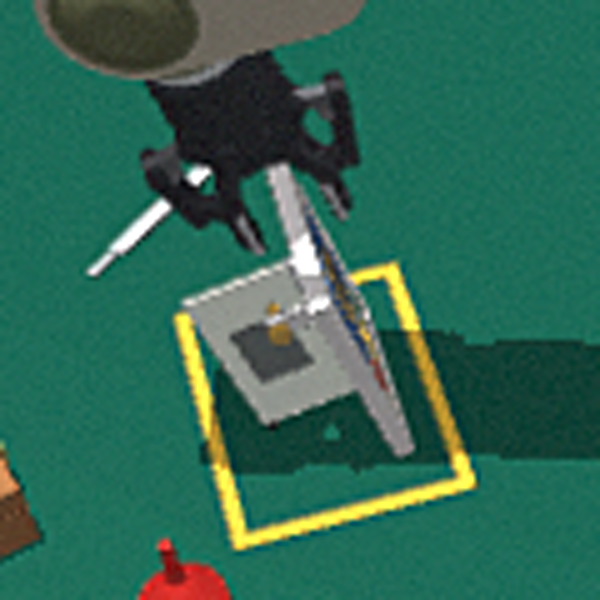

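{"fn": "move_arm", "kwargs": {
  "series": [
    [0,0,0,0,0,-0.6,0.6],
    [0,0,0,0,0,-1.5,0.6],
    [0,0,0,0,0,-3,0.6],
    [0,0,0,0,0,-5.5,0.6],
    [0,0,0,0,0,-8.5,0.6]
  ]
}}

```text
time_s: 15.9
eef_pos: [561.3, -256.1, 230.6]
ee_rot: [-0.098, 0.792, 0.598, -0.073]
force: [0.9, -1.2, -0.3]
grip_width: 0.598
```

{"fn": "move_arm", "kwargs": {
  "series": [
    [0,0,0,-2,0,-3,0.6],
    [0,0,0,-4,0,-6,0.6],
    [0,0,0,-6,0,-9,0.6],
    [0,0,0,-8,0,-10,0.6],
    [0,0,0,-8,0,-10,0.6]
  ]
}}

```text
time_s: 16.32
eef_pos: [562.0, -343.2, 330.4]
ee_rot: [-0.095, 0.794, 0.596, -0.073]
force: [0.0, -0.7, 0.4]
grip_width: 0.595
```

```bash
python3 pl.py 0|head -1
python3 - <<'E'
from h import *
import pickle
a=cam("scene","scene11");b=cam("side","side11");w=cam("wrist","wrist11");crop(a,210,110,330,230,5,"s11");crop(b,290,190,410,330,5,"b11")
pickle.dump((a,b,w),open("fin.pkl","wb"))
E
```

```text
16.32 [ 562.  -343.2  330.4] target [ 541.6 -250.1  146.7] F [ 0.  -0.7  0.4] [ 0.   -0.11 -0.01] 0.595 [-0.69  0.8   0.49 -0.11  2.07 -0.45]
```

View pics/s11.png

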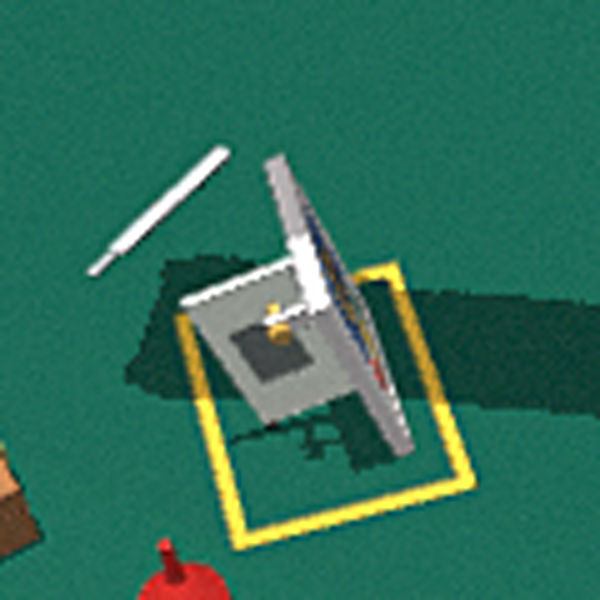

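View pics/b11.png

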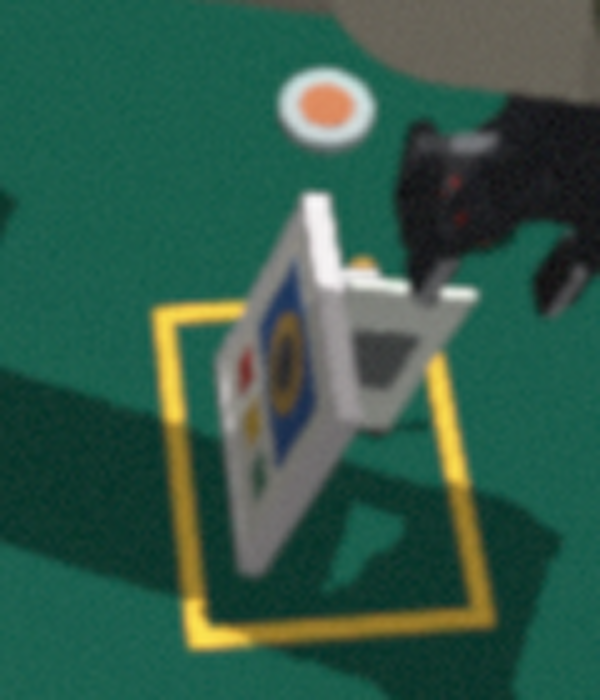

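View pics/scene11.png

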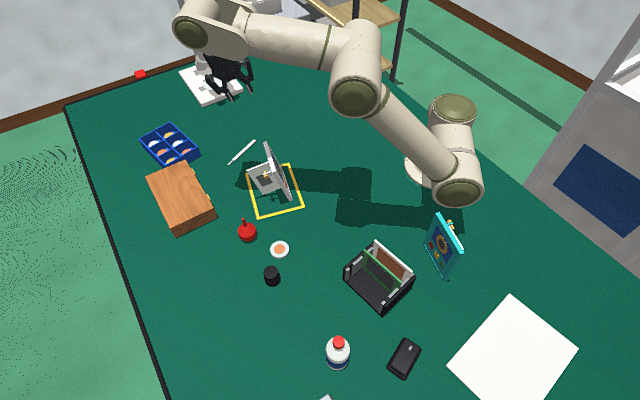

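Run:
```python
from h import *
import pickle
a,b,w=pickle.load(open("fin.pkl","rb"))
ps=lambda x,y:(210+(x+.5)/5-.5,110+(y+.5)/5-.5)
pb=lambda x,y:(290+(x+.5)/5-.5,190+(y+.5)/5-.5)
tp=lambda X:Rn.from_euler("z",.277).apply(X-np.array([556,-231.3,0])).round(1)
print("foot",tp(onz(a,ps(272,427))),tp(onz(b,pb(377,433))),"cl(z0)",tp(onz(a,ps(402,456))),"cr",tp(onz(b,pb(248,577))))
for n,p,q in[("cr top",(272,158),(352,420)),("cl top",(313,308),(318,195)),("leg outer top",(182,303),(478,295))]:
    X,e=tri([(a,ps(*p)),(b,pb(*q))]);print(n,tp(X),np.round(e,1))
# moved things
for n,c in(("scene",a),("side",b)):
    d=cv2.absdiff(cv2.imread(f"pics/{n}0.png")[:,:,::-1].copy(),c["frame"]).max(2)
    if n=="scene":
        for nm,(x,y) in dict(bottle=(338,352),blower=(247,231),can=(272,275),dish=(280,249),mouse=(404,358),tweezers=(241,152)).items(): print(nm,d[y-15:y+15,x-15:x+15].max(), (d[y-15:y+15,x-15:x+15]>40).sum())
print(ctrl.sense()["time_s"])
```

```text
foot [39.1 14.2  0. ] [37.4 14.3  0. ] cl(z0) [-42.8  66.9   0. ] cr [-48.  -71.8   0. ]
cr top [ -3.  -71.7 170.1] [0.7 0.7]
cl top [ -1.6  67.1 170.6] [2.2 2.2]
leg outer top [ 78.3  14.1 145.1] [0.2 0.2]
bottle 17 0
blower 18 0
can 20 0
dish 19 0
mouse 20 0
tweezers 155 64
16.4667
```

Run:
```python
from h import *
import pickle
a,b,w=pickle.load(open("fin.pkl","rb"))
crop(a,330,225,430,325,4,"rackA")
```

```text
(no output)
```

View pics/rackA.png

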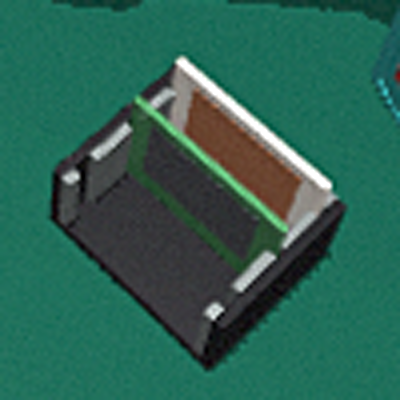

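Run:
```python
from h import *
a=cam("scene");d=cv2.imread("pics/scene0.png")[:,:,::-1]
for f in(d,a["frame"]):
    m=cv2.inRange(np.ascontiguousarray(f[136:168,225:258]),(170,170,170),(255,255,255));ys,xs=np.nonzero(m);print(xs.min()+225,xs.max()+225,ys.min()+136,ys.max()+136,xs.mean()+225,ys.mean()+136)
print(job.finish_job())
```

```text
228 255 140 164 242.72619047619048 150.23809523809524
228 257 140 167 243.77659574468086 151.91489361702128
the job is handed in; nothing more can be done
None
```

The frame now stands inside the yellow tape, leaning back on its opened leg, and I handed the job in at about 16.5 s. The rig gives no verdict.

**What I did**
- **Leg:** I pushed it with the shut fingers until it met the screw stop. I then held it there for about 1.3 s at 4–7 N by the wrist sensor, below the 10 N limit. Those are readings at the end of each move, so a short peak in between would not show.
- **Moving the frame:** I gripped it by the top edge, drew it straight up out of the rack and carried it over with a 0.244 rad lean. I lowered it in small steps until the bench took its weight, when the readings changed by about 4–5 N. Then I opened the gripper and backed away.

**Last checks, in millimetres from the tape centre**

| Point | x | y | How found |
|---|---|---|---|
| Foot | +38 | +14 to +18 | camera and arm pose |
| Lower left corner | −38 | +70 | arm pose |
| Lower right corner | −38 | −70 | arm pose |
| Lower left corner | −43 | +67 | one camera |
| Lower right corner | −48 | −72 | one camera |

- **Disagreement:** the camera put the two corners 5–10 mm away from the arm's figures. I put most of that down to it seeing the front lower edge, which stands just off the bench. Both sets lie well inside the tape.
- **Lean and facing:** the top edge measured 170 mm above the bench, which fits the 0.244 rad lean. The picture faces the robot's side and the leg stands square out.
- **Other things:** the bottle, blower, lens can, dish and mouse show no image change. The plates still stand in the rack by eye. The tweezers' before-and-after check gave 64 changed pixels and a shift of 1–2 px, which I take to be the frame's white edge and shadow at the border of that patch. Their ends appear unmoved.

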